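Load the proof-load stand with its slotted weights

TASK

Put the proof load on the soldered sample link: first turn the stand's quarter-turn lever fully to its locked stop, then slide every slotted weight on the bench onto the weight hanger, stacked flat with the stem at the end of each slot, and stagger the slots so that every two of them, not only neighbours, face at least an eighth of a turn apart. Only when all the weights are on and let go, turn the lever all the way back to its released stop so that the load hangs on the link. Leave the white cone and the bead jar where they stand.

Things in the scene. Friction and masses are not known exactly. Their poses are not given: they have to be found in the camera images.
- disc_1: slotted weight: round steel disc, 76 mm across, 12 mm thick, about 120 to 210 g, the same on both faces. An open slot 18 mm wide runs from the rim to the centre and ends 9 mm past it in a half round; opposite the slot a flat black plastic tab, 20 mm wide and 11 mm thick, sticks out to 88 mm from the centre. Origin: disc centre at mid-thickness (6 mm above what it lies on); x points out through the slot's mouth (the tab lies along -x), z is the disc's axis. May be absent.
- disc_2: slotted weight: round steel disc, 76 mm across, 12 mm thick, about 120 to 210 g, the same on both faces. An open slot 18 mm wide runs from the rim to the centre and ends 9 mm past it in a half round; opposite the slot a flat black plastic tab, 20 mm wide and 11 mm thick, sticks out to 88 mm from the centre. Origin: disc centre at mid-thickness (6 mm above what it lies on); x points out through the slot's mouth (the tab lies along -x), z is the disc's axis. May be absent.
- disc_3: slotted weight: round steel disc, 76 mm across, 12 mm thick, about 120 to 210 g, the same on both faces. An open slot 18 mm wide runs from the rim to the centre and ends 9 mm past it in a half round; opposite the slot a flat black plastic tab, 20 mm wide and 11 mm thick, sticks out to 88 mm from the centre. Origin: disc centre at mid-thickness (6 mm above what it lies on); x points out through the slot's mouth (the tab lies along -x), z is the disc's axis. May be absent.
- disc_4: slotted weight: round steel disc, 76 mm across, 12 mm thick, about 120 to 210 g, the same on both faces. An open slot 18 mm wide runs from the rim to the centre and ends 9 mm past it in a half round; opposite the slot a flat black plastic tab, 20 mm wide and 11 mm thick, sticks out to 88 mm from the centre. Origin: disc centre at mid-thickness (6 mm above what it lies on); x points out through the slot's mouth (the tab lies along -x), z is the disc's axis. May be absent.
- disc_1_tab (a point): point in the middle of that weight's tab at mid-thickness, 68 mm from the disc's centre; the place to grip it, across its 20 mm width
- disc_2_tab (a point): point in the middle of that weight's tab at mid-thickness, 68 mm from the disc's centre; the place to grip it, across its 20 mm width
- disc_3_tab (a point): point in the middle of that weight's tab at mid-thickness, 68 mm from the disc's centre; the place to grip it, across its 20 mm width
- disc_4_tab (a point): point in the middle of that weight's tab at mid-thickness, 68 mm from the disc's centre; the place to grip it, across its 20 mm width
- stand: fixed proof-load stand on the bench. Origin under the hanger's axis at bench level; x points from the hanger's axis to the column, z up. Grey base plate 12 mm thick, x from -63 to 107 mm, 130 mm wide; steel column 22 x 30 mm centred at x = 82 mm, 146 mm tall; from it a bracket 16 mm wide reaches back to just past the hanger's axis, its underside 136 mm and its top 152 mm above the bench. Weights cannot be brought in from the column's side (within about 60 degrees of +x)
- pan (a point): weight hanger: centre of the upper face of its round pan (72 mm across, 6 mm thick); z up. The hanger's plain 8 mm stem rises from here 64 mm to a copper sample link under the bracket, so weights can only be slid in level from the side, slot first. Stack room for four weights, the first with its origin 6 mm above this point and each later one 12 mm higher. The pan is 50 mm above the bench with the lever at 0 and 56 mm at 1.57
- lever (a joint): quarter-turn cam lever on top of the column, turning about the vertical axis through x = 82 mm of the stand. 0 = released: lever points along the stand's +y, the hanger hangs down on the sample link; 1.571 = locked: lever points along the stand's +x (away from the hanger; it turns clockwise from above), the hanger is held up 6 mm. Hard stops at both ends; stiff (0.1 N m), stays where it is left
- cone: white porcelain cone, 46 mm across the base, 100 mm tall, a bystander. Origin at the centre of its underside
- jar: small lidded glass jar of blue beads, 49 mm across, 57 mm tall, a bystander. Origin at the centre of its underside
- lever_grip (a point): centre of the top face of the upright black plastic knob near the lever's end; the knob is 18 mm across and free to grip over its upper 29 mm, 52 mm from the lever's axis; this point is 194 mm above the bench. Below the knob runs the lever's 12 mm wide bar
Things that resemble listed ones, but are neither listed nor needed, are in the scene too. What is shaped like the disc_3 but red is not meant.

How it is judged:
On the way, in this order (a step that is already met when the one before it is completed fails the run):
1. the lever is turned to its locked stop (value of joint lever above 1.42 rad), for 0.2 s.
2. with the lever still locked, all the weights lie flat on the hanger with their slots staggered, let go (horizontal distance between each of disc_1, disc_2, disc_3, disc_4 and pan below 0.014 m and z of disc_1 in the frame of pan between 0 and 0.05 m and angle between the z axis of each of disc_1, disc_2, disc_3, disc_4 and the z axis of pan, either way round below 0.12 rad and linear speed of each of disc_1, disc_2, disc_3, disc_4 below 0.03 m/s and z of disc_2 in the frame of pan between 0 and 0.05 m and z of disc_3 in the frame of pan between 0 and 0.05 m and z of disc_4 in the frame of pan between 0 and 0.05 m and horizontal distance between each of disc_2_tab, disc_3_tab, disc_4_tab and disc_1_tab above 0.043 m and horizontal distance between each of disc_3_tab, disc_4_tab and disc_2_tab above 0.043 m and horizontal distance between disc_4_tab and disc_3_tab above 0.043 m and contact force between the fingers and disc_1 below 0.1 N and contact force between the fingers and disc_2 below 0.1 N and contact force between the fingers and disc_3 below 0.1 N and contact force between the fingers and disc_4 below 0.1 N and value of joint lever above 1.35 rad), for 0.3 s.
3. the lever is turned back to its released stop (value of joint lever below 0.12 rad), for 0.2 s.
At the end, for the whole second after the job is handed in: lever within 0.12 rad of its released stop; every weight present flat (0.12 rad) and at rest in the stack on the pan, centre within 14 mm of the stem's axis; tab points of any two weights over 43 mm apart seen from above (slots about 37 degrees apart) (horizontal distance between each of disc_1, disc_2, disc_3, disc_4 and pan below 0.014 m and z of disc_1 in the frame of pan between 0 and 0.05 m and angle between the z axis of each of disc_1, disc_2, disc_3, disc_4 and the z axis of pan, either way round below 0.12 rad and linear speed of each of disc_1, disc_2, disc_3, disc_4 below 0.03 m/s and z of disc_2 in the frame of pan between 0 and 0.05 m and z of disc_3 in the frame of pan between 0 and 0.05 m and z of disc_4 in the frame of pan between 0 and 0.05 m and horizontal distance between each of disc_2_tab, disc_3_tab, disc_4_tab and disc_1_tab above 0.043 m and horizontal distance between each of disc_3_tab, disc_4_tab and disc_2_tab above 0.043 m and horizontal distance between disc_4_tab and disc_3_tab above 0.043 m and value of joint lever below 0.12 rad); the robot touches nothing.
It fails at once if the cone was pushed aside or knocked over (distance of cone from where it was at the start of the episode above 0.03 m or angle between cone's own z axis and vertical above 0.5 rad).
It fails at once if the jar was pushed aside or knocked over (distance of jar from where it was at the start of the episode above 0.03 m or angle between jar's own z axis and vertical above 0.5 rad).
Of disc_1, disc_2, disc_3, disc_4 only 3 to 4 are there at a start; the rules pass over those that are not, and their reading is None.
At some moment in a run one of disc_1, disc_2, disc_3, disc_4 may be knocked a few centimetres aside while the robot is not near it.
Once in a run the grip may slacken for a moment while it holds something.
It also fails if it takes over 210 s, if anything falls off the work surface, if the arm or the gripper's body presses on something with over 40 N, if the wrist force passes 120 N, or if a joint passes its speed limit or range.

ROBOT

A 6-joint arm with a two-finger parallel gripper is mounted at the origin on a cart in front of the work surface, level with it; the furniture and walls round the work are solid. World frame = base frame: x ahead of the robot, y to its left, z up, the work surface at z = 0. Lengths are in m, angles in rad, forces in N, time in s.
With the tool pointing down it reaches from about 0.35 to 0.775 m from the base axis. Payload 7.3 kg.
Tool frame: the origin (TCP) lies between the finger pads; the fingertips stand 25 mm ahead of it and the grasp point (between the pads) lies 6 mm ahead of it; y points along the fingers, z is the direction in which the jaws open and shut, and the axes are right-handed (so a half turn about y gives the same grasp; the last joint's range is limited). The gripper opens to 92 mm and grips with 3 to 60 N. Pads are 19 mm wide; open, the fingers measure 130 mm over their backs; the gripper's body (75 mm by 190 mm) begins 47 mm behind the grasp point.
Start: joints at [0.967, 0.342, 1.524, -0, 1.275, -0.146], TCP at [0.232, 0.471, 0.252] pointing down, gripper open.
Joint ranges: [-2.53, 2.53], [-0.77, 2.02], [0.04, 2.7], [-1, 4.14], [0.28, 2.66], [-3.11, 3.11]. Speed limits (rad/s): [2.57, 2.57, 3.14, 3.14, 3.14, 3.14].

INTERFACE

Orientations are given as [roll, pitch, yaw] about the fixed x, y, z axes, in that order (R = Rz(yaw) Ry(pitch) Rx(roll)).
In Python, from cell import sensors, read_camera, hand_in gives the robot as it stands. The module is installed in compiled form; this text tells all that it offers.
- The arm moves only by the tool send_rows, never from a script. Its argument "motion" is a list that holds one entry, the list of rows, each a list of 4 numbers: the shift along the tool's x, y, z in m, then the turn about the tool's y in degrees. In form: [[[tx, ty, tz, twist], ...]]. A call has 1 to 8 rows; each row is the pose to reach, as a shift and turn from the pose measured when the call began, along the tool's axes at that moment; what a row does not reach only later rows make up. A row lasts 1/10 s, in which the tool goes at most 50 mm and 8.59 degrees, less where a joint would pass 70% of its speed; a pose out of reach is approached as far as the arm can. A call with a gripper value outside its range is refused whole. "gripper" is the opening, from 0 (shut) to 1 (fully open), set as the call begins (left out, the last holds). The fingers move at their own pace and stop on an object; "grip_force" is the grip in N (left out, the last holds). Time passes only in rows, so rows that repeat a pose let the fingers close. It gives the time, the measured TCP pose, the force and the opening at its end, in the units of the state.
- sensors.observe(): the state, without advancing time (a new reading comes with each control period).
- read_camera(name): name is "scene" or "top" or "wrist"; returns a dict with "frame" (480x640x3 uint8, red, green, blue), "fx", "fy", "cx", "cy" (pixels), "distortion" ([k1, k2, p1, p2, k3] as OpenCV has them; the pictures are not rectified), "extrinsics" (4x4, takes a point from world to camera coordinates). Camera axes: x right, y up, looking along -z (the intrinsics and any distortion apply to the point x, -y, -z); pixel columns grow to the right and rows downward; lengths in m; the calibration is good to about 2 mm. A picture is of the moment at which its call begins. There is no depth.
- hand_in(): hands the job in, once; it reports no verdict.
The state is a dict: "time": time; "qpos": joint angles; "qvel": joint speeds; "joint_efforts": joint torques, N m; "tool_pos": TCP position; "tool_rot": TCP orientation; "contact_force": force on the tool from outside, world axes, zero at the start; "torque": the same for the moment, N m; "opening": finger opening in m.
Only numpy, scipy, OpenCV 4.12 (cv2) and the standard library are available. Lean on these libraries where they do the work, as an engineer would, in place of code of your own. Each camera call takes 0.05 s, during which the arm holds its last target.

## Working session

There is one attempt and no reset: what is moved stays moved. The work goes in short steps, Python scripts to look and compute and a tool call to move; the robot and the scene stay as the last step left them, time stands still between calls to the robot, and variables do not carry over. Pictures are saved under pics/ and viewed, and the job is handed in when it is done.

Besides the shell and the picture viewer there is one more tool, called after "Emit:" as name(argument=value, ...) on one line, values as JSON. send_rows: Moves the arm, as the interface text tells. Its arguments: {"type":"object","properties":{"motion":{"type":"array"},"gripper":{"type":"number"},"grip_force":{"type":"number"}},"required":["motion"]}

```bash
mkdir -p pics; ls; python3 - <<'E'
from cell import sensors, read_camera
import cv2
s=sensors.observe()
for k,v in s.items(): print(k,v)
for n in ["scene","top","wrist"]:
    c=read_camera(n); cv2.imwrite(f"pics/a_{n}.png",c["frame"][:,:,::-1])
    print(n,c["fx"],c["fy"],c["cx"],c["cy"],c["distortion"]); print(c["extrinsics"])
E
```

```text
pics
time 0.0
qpos [ 9.67020158e-01  3.42712188e-01  1.52499197e+00 -5.28742235e-05
  1.27537458e+00 -1.46001639e-01]
qvel [ 0.00055899 -0.00044009 -0.00031752  0.00190863 -0.00121071  0.00140615]
joint_efforts [ 5.81865224e-04 -4.31242454e+01 -2.44225878e+01  7.20171444e-02
  5.59405424e-02 -1.61922967e-04]
tool_pos [0.23181654 0.47065364 0.25105913]
tool_rot [-1.57227395e+00  1.66177586e-04 -4.57759220e-01]
contact_force [ 0.24790547 -0.79145409 -0.31600847]
torque [-0.05423309 -0.00728285 -0.05519818]
opening 0.09186650156757768
scene 593.6164134108028 593.6164134108028 324.8726961044034 234.93880771835458 [0.0098029 0.        0.        0.        0.       ]
[[ 0.48452402 -0.87473086  0.00907718 -0.35293057]
 [ 0.49052015  0.28026752  0.82513036 -0.34275682]
 [-0.72431103 -0.39534294  0.56486945 -1.18102474]
 [ 0.          0.          0.          1.        ]]
top 559.7721499676859 559.7721499676859 322.2063273548909 234.3262311418412 [-0.17252396  0.          0.          0.          0.        ]
[[-7.41581430e-02 -9.97246007e-01  9.86018897e-04 -5.68720109e-02]
 [ 9.77024990e-01 -7.24562750e-02  2.00430182e-01 -5.65370362e-01]
 [-1.99806756e-01  1.58268952e-02  9.79707492e-01 -1.49262459e+00]
 [ 0.00000000e+00  0.00000000e+00  0.00000000e+00  1.00000000e+00]]
wrist 407.53325964531075 407.53325964531075 317.55935926158713 243.63325898969885 [-0.00985376  0.          0.          0.          0.        ]
[[ 4.42288822e-01  8.96872283e-01 -8.40352060e-04 -5.25650155e-01]
 [-8.54301108e-01  4.21009406e-01 -3.04828963e-01  3.84354025e-02]
 [-2.73038852e-01  1.35540356e-01  9.52406739e-01 -3.92610561e-01]
 [ 0.00000000e+00  0.00000000e+00  0.00000000e+00  1.00000000e+00]]
```

View pics/a_top.png

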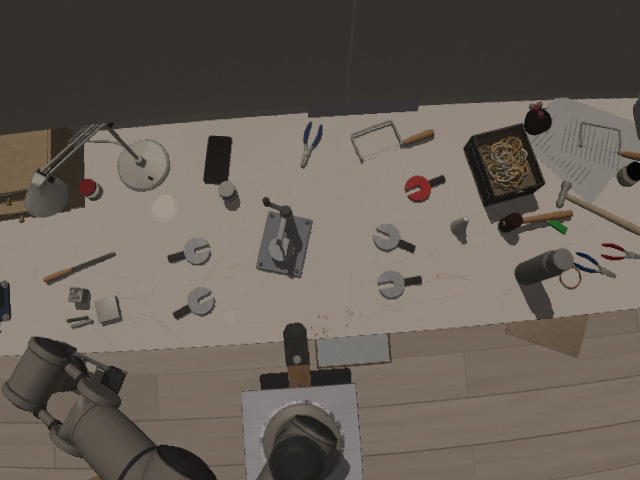

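View pics/a_scene.png

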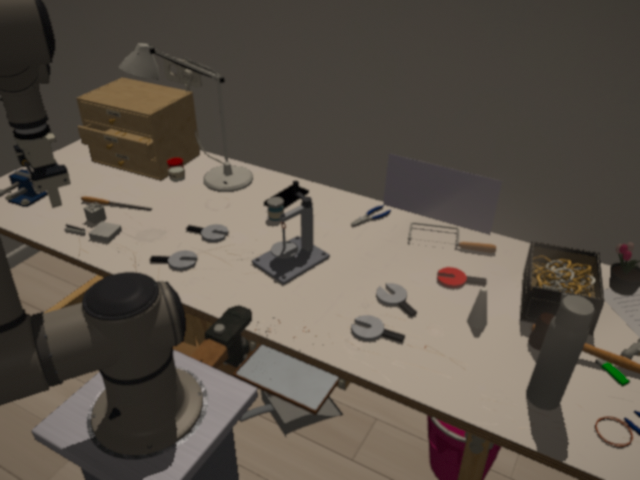

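View pics/a_wrist.png

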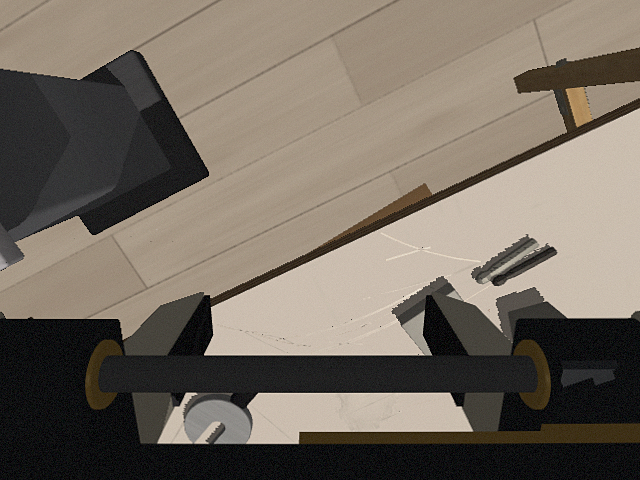

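```bash
cat > h.py <<'E'
import numpy as np, cv2
from cell import sensors, read_camera, hand_in
from scipy.spatial.transform import Rotation as R
def K(c): return np.array([[c["fx"],0,c["cx"]],[0,c["fy"],c["cy"]],[0,0,1.]])
def ray(c,uv):
    p=cv2.undistortPoints(np.array(uv,float).reshape(-1,1,2),K(c),np.array(c["distortion"])).reshape(-1,2)
    E=np.array(c["extrinsics"]); d=np.c_[p[:,0],-p[:,1],-np.ones(len(p))]@E[:3,:3]
    o=-E[:3,:3].T@E[:3,3]; return o,d
def plane(c,uv,z):
    o,d=ray(c,uv); t=(z-o[2])/d[:,2]; return o+d*t[:,None]
def proj(c,P):
    E=np.array(c["extrinsics"]); q=np.atleast_2d(P)@E[:3,:3].T+E[:3,3]
    q=q*[1,-1,-1]
    return cv2.projectPoints(q,np.zeros(3),np.zeros(3),K(c),np.array(c["distortion"]))[0].reshape(-1,2)
def tri(c1,uv1,c2,uv2):
    o1,d1=ray(c1,[uv1]);o2,d2=ray(c2,[uv2]);d1=d1[0];d2=d2[0]
    A=np.c_[d1,-d2]; t=np.linalg.lstsq(A,o2-o1,rcond=None)[0]
    a=o1+d1*t[0];b=o2+d2*t[1]; return (a+b)/2,np.linalg.norm(a-b)
def crop(c,x0,y0,x1,y1,s,fn):
    cv2.imwrite(fn,cv2.resize(c["frame"][y0:y1,x0:x1,::-1],None,fx=s,fy=s,interpolation=cv2.INTER_CUBIC))
def todelta(target, yawtool=None):
    # shift in tool axes from current pose
    s=sensors.observe(); M=R.from_euler('xyz',s["tool_rot"])
    d=M.inv().apply(np.array(target)-s["tool_pos"]); return d,M.as_matrix()
E
python3 - <<'E'
from h import *
c=read_camera("top"); crop(c,160,180,440,330,2.8,"pics/b1.png")
c2=read_camera("scene"); crop(c2,140,170,460,370,2.5,"pics/b2.png")
s=sensors.observe(); print(R.from_euler('xyz',s["tool_rot"]).as_matrix().round(3))
E
```

```text
[[ 0.897 -0.     0.442]
 [-0.442 -0.001  0.897]
 [-0.    -1.    -0.001]]
```

View pics/b1.png

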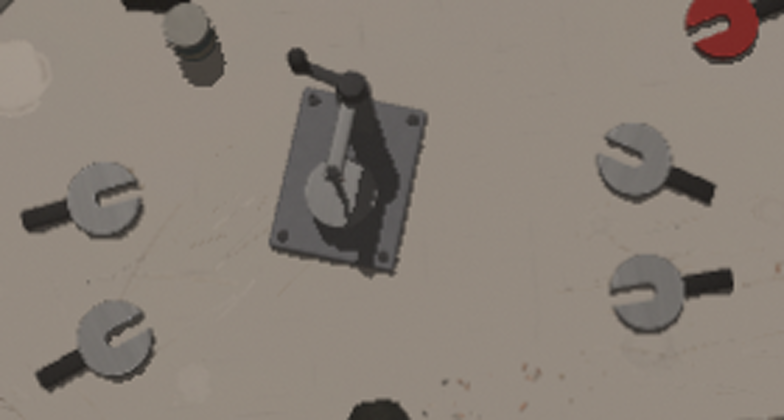

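View pics/b2.png

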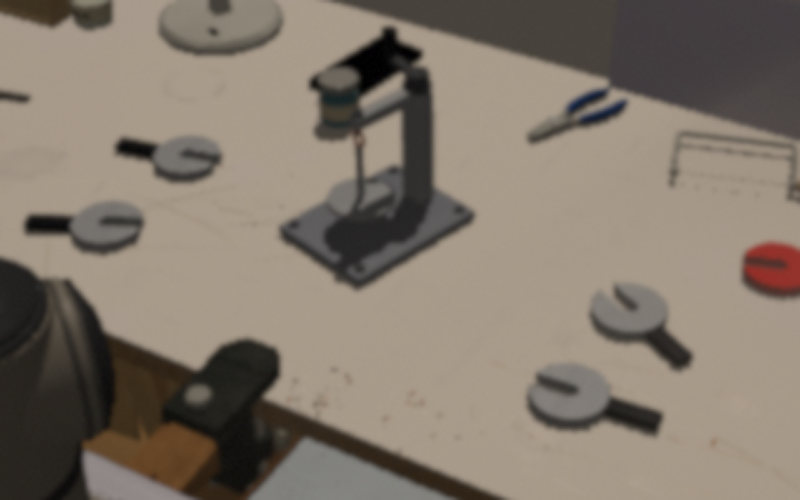

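```bash
cat > disc.py <<'E'
from h import *
def find(c,zt=0.012,draw=None,area=(180,900),ztab=0.011):
    f=c["frame"]; hsv=cv2.cvtColor(f,cv2.COLOR_RGB2HSV).astype(int)
    # neutral grey bright steel vs warm bench: use R-B
    rb=f[...,0].astype(int)-f[...,2]; v=f.max(2).astype(int)
    m=((abs(rb)<14)&(v>95)).astype(np.uint8)*255
    cs,_=cv2.findContours(m,cv2.RETR_EXTERNAL,cv2.CHAIN_APPROX_NONE); out=[]
    for k in cs:
        a=cv2.contourArea(k)
        if area[0]<a<area[1]:
            h=cv2.convexHull(k); (x,y),r=cv2.minEnclosingCircle(k); out.append((x,y,r,a,k))
    return m,out
E
python3 - <<'E'
from disc import *
c=read_camera("top"); m,o=find(c); cv2.imwrite("pics/m.png",m)
for x,y,r,a,k in o: print(round(x,1),round(y,1),round(r,1),a,plane(c,[[x,y]],.012)[0].round(4))
f=c["frame"]
for p in [(197,250),(201,300),(285,240),(150,300),(180,256)]: print(p,f[p[1],p[0]])
# stand corners guess (crop->full)
E
```

```text
200.6 300.4 13.4 388.0 [0.4051 0.2558 0.012 ]
390.8 283.8 13.4 392.0 [ 0.413  -0.2812  0.012 ]
196.2 250.1 13.0 385.0 [0.5494 0.2634 0.012 ]
386.0 236.4 13.1 378.5 [ 0.5494 -0.2806  0.012 ]
270.0 239.5 25.5 336.0 [0.5648 0.0502 0.012 ]
(197, 250) [102  96  88]
(201, 300) [140 131 121]
(285, 240) [126 122 118]
(150, 300) [150 140 129]
(180, 256) [46 44 41]
```

View pics/m.png

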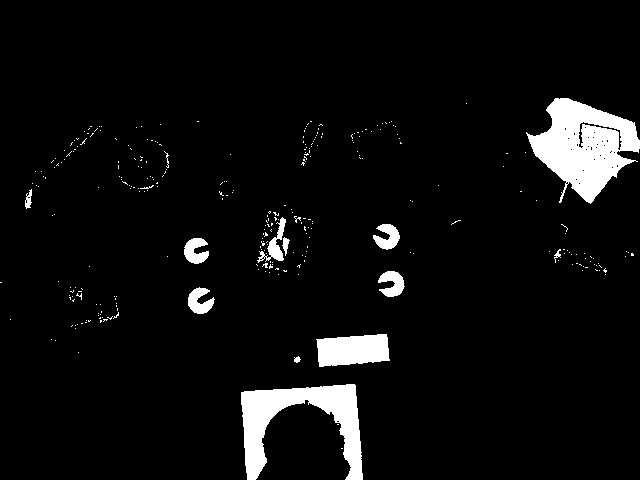

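```bash
cat >> disc.py <<'E'
def tabs(c,o,zt=.011):
    f=c["frame"]; v=f.max(2); dark=(v<62).astype(np.uint8)*255
    cs,_=cv2.findContours(dark,cv2.RETR_EXTERNAL,cv2.CHAIN_APPROX_NONE); res=[]
    for x,y,r,a,k in o:
        C=plane(c,[[x,y]],.012)[0]; best=None
        for q in cs:
            A=cv2.contourArea(q)
            if not 40<A<300: continue
            M=cv2.moments(q); p=np.array([M["m10"],M["m01"]])/M["m00"]
            P=plane(c,[p],zt)[0]; d=np.linalg.norm((P-C)[:2])
            if 0.045<d<0.085 and (best is None or A>best[0]): best=(A,P,d)
        if best is None: res.append((C,None)); continue
        P=best[1]; ang=np.degrees(np.arctan2(P[1]-C[1],P[0]-C[0]))
        u=(P-C)[:2]/best[2]
        res.append((C,ang,best[2],C[:2]+.068*u))
    return res
E
python3 - <<'E'
from disc import *
c=read_camera("top"); m,o=find(c)
for t in tabs(c,o): print([np.round(x,4) for x in t])
f=c["frame"][195:285,250:320].astype(int)
v=f.max(2); m=((v<118)).astype(np.uint8)*255
cv2.imwrite("pics/st.png",cv2.resize(m,None,fx=6,fy=6,interpolation=0))
crop(c,245,185,325,285,6,"pics/st2.png")
E
```

```text
[array([0.4043, 0.2556, 0.012 ]), np.float64(116.7954), np.float64(0.0626), array([0.3737, 0.3163])]
[array([ 0.413 , -0.2812,  0.012 ]), np.float64(-86.7049), np.float64(0.0629), array([ 0.417 , -0.3491])]
[array([0.5494, 0.2634, 0.012 ]), np.float64(104.3002), np.float64(0.0615), array([0.5326, 0.3293])]
[array([ 0.549 , -0.2803,  0.012 ]), np.float64(-119.0023), np.float64(0.0631), array([ 0.5161, -0.3398])]Traceback (most recent call last):
  File "<stdin>", line 3, in <module>
    return _wrapfunc(a, 'round', decimals=decimals, out=out)
    return _wrapit(obj, method, *args, **kwds)
    result = getattr(arr, method)(*args, **kwds)
TypeError: unsupported operand type(s) for *: 'NoneType' and 'float'
```

```bash
python3 - <<'E'
from disc import *
c=read_camera("top")
crop(c,245,185,325,285,6,"pics/st2.png")
c=read_camera("scene"); crop(c,230,170,350,290,5,"pics/st3.png")
E
```

```text
(no output)
```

View pics/st2.png

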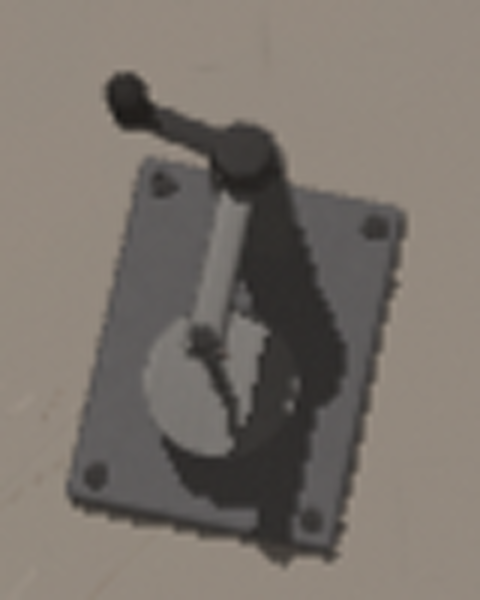

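View pics/st3.png

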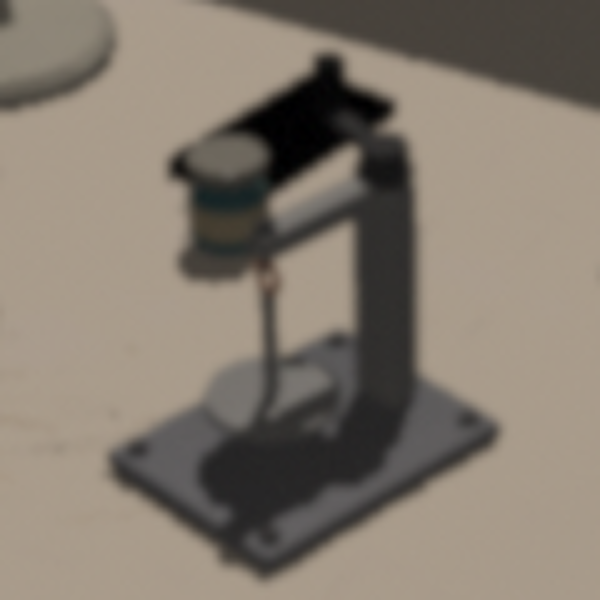

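```bash
cat > stand.py <<'E'
from h import *
c=read_camera("top"); c2=read_camera("scene")
def fu(p,o,s): return (np.array(p,float)+.5)/s-.5+np.array(o)
q=fu([(148,158),(403,208),(333,546),(72,492)],(245,185),6)
P=plane(c,q,.012)[:,:2]; L=np.array([[107,65],[107,-65],[-63,-65],[-63,65]])/1000.
a=P-P.mean(0); b=L-L.mean(0)
th=np.arctan2((b[:,0]*a[:,1]-b[:,1]*a[:,0]).sum(),(a*b).sum())
Rm=np.array([[np.cos(th),-np.sin(th)],[np.sin(th),np.cos(th)]])
t=P.mean(0)-Rm@L.mean(0)
print("th",np.degrees(th),"t",t,"res mm",((L@Rm.T+t-P)*1000).round(1).tolist())
# pan disc check & knob
print("knob pred",Rm@[.082,.052]+t, "knob top px plane",plane(c,[fu((127,92),(245,185),6)],.194))
print("knob tri",tri(c,fu((127,92),(245,185),6),c2,fu((328,62),(230,170),5)))
for n,pt in [("pan",[*t,.05]),("knob",[*(Rm@[.082,.052]+t),.194]),("col",[*(Rm@[.082,0]+t),.16])]:
    print(n,((proj(c,pt)-[245,185]+.5)*6).round(0),((proj(c2,pt)-[230,170]+.5)*5).round(0))
E
python3 stand.py
```

```text
th -15.658822706946651 t [0.53105029 0.01570788] res mm [[2.9, 1.7], [1.5, -3.1], [-2.5, -1.4], [-1.8, 2.8]]
knob pred [0.62404218 0.04364546] knob top px plane [[0.63197856 0.04095598 0.194     ]]
knob tri (array([0.63346919, 0.03972695, 0.19225249]), np.float64(0.003393696670180085))
pan [[224. 380.]] [[267. 398.]]
knob [[122. 111.]] [[309.  66.]]
col [[246. 154.]] [[379. 159.]]
```

Emit:
send_rows(motion=[[[0.046, 0, -0.017, 0], [0.092, 0, -0.035, 0], [0.138, 0, -0.052, 0], [0.184, 0, -0.07, 0], [0.23, 0, -0.087, 0], [0.276, 0, -0.105, 0], [0.322, 0, -0.122, 0], [0.368, 0, -0.14, 0]]], gripper=0.4, grip_force=30)

```text
time: 1.35
tool_pos: [0.5014, 0.181, 0.2519]
tool_rot: [-1.57, -0.0, -0.458]
contact_force: [0.4, 0.8, -0.3]
opening: 0.0377
```

Emit:
send_rows(motion=[[[0.046, 0, -0.017, 0], [0.092, 0, -0.035, 0], [0.11, 0, -0.042, 0], [0.11, 0, -0.042, 0], [0.11, 0, -0.042, 0]]])

```text
time: 1.85
tool_pos: [0.5812, 0.0948, 0.2516]
tool_rot: [-1.57, 0.001, -0.459]
contact_force: [-0.3, -0.2, -1.7]
opening: 0.0369
```

```bash
python3 - <<'E'
from h import *
c=read_camera("wrist"); cv2.imwrite("pics/w1.png",c["frame"][:,:,::-1])
s=sensors.observe(); print(s["time"],s["tool_pos"],s["tool_rot"],s["qpos"].round(2) if hasattr(s["qpos"],'round') else s["qpos"])
print(proj(c,[.633,.040,.194]), todelta([.633,.04,.197])[0])
E
```

```text
1.9 [0.58089426 0.09542285 0.25181019] [-1.57025155e+00  5.60004301e-04 -4.57505605e-01] [ 0.03  0.46  1.34  0.    1.34 -1.08]
[[268.98162793 399.49550576]] [ 0.07125863  0.05475573 -0.02673712]
```

View pics/w1.png

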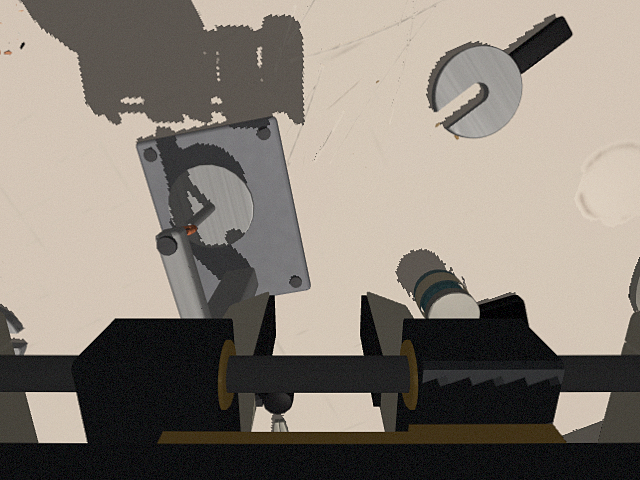

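```bash
python3 - <<'E'
from h import *
c=read_camera("wrist")
P=plane(c,[(138,146),(273,118),(310,288)],.012)[:,:2]; print(P, np.linalg.norm(np.diff(P,axis=0),axis=1))
# corners: (138,146) is ? 
print("pan",plane(c,[(211,205)],.05))
print("knob",plane(c,[(277,403)],.194),"link",plane(c,[(190,230)],.125),"braket tip",plane(c,[(166,243)],.152))
e=P[1]-P[2]; print("angle edge",np.degrees(np.arctan2(e[1],e[0]))); e=P[0]-P[1]; print(np.degrees(np.arctan2(e[1],e[0])))
print("jar top",plane(c,[(450,307)],.057))
c=read_camera("top"); crop(c,245,185,325,285,6,"pics/st4.png")
E
```

```text
[[ 0.46088195 -0.02329192]
 [ 0.49337666  0.09654219]
 [ 0.65286488  0.05312319]] [0.12416167 0.16529277]
pan [[0.53340681 0.02053937 0.05      ]]
knob [[0.63702019 0.04353982 0.194     ]] link [[0.53595381 0.02438816 0.125     ]] braket tip [[0.53351405 0.01832829 0.152     ]]
angle edge 164.77089662236358
-105.17172572053981
jar top [[0.70720726 0.16658149 0.057     ]]
```

View pics/st4.png

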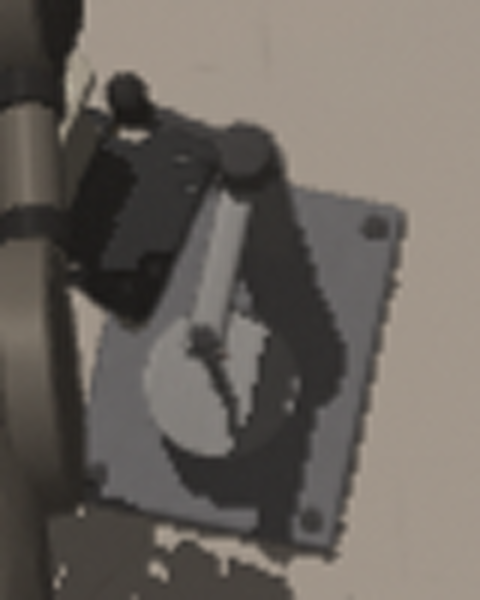

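Emit:
send_rows(motion=[[[0.036, 0, -0.012, 0], [0.072, 0, -0.024, 0], [0.072, 0, -0.024, 0], [0.072, 0.028, -0.024, 0], [0.072, 0.055, -0.024, 0], [0.072, 0.055, -0.024, 0]]])

```text
time: 2.6
tool_pos: [0.6322, 0.0441, 0.1936]
tool_rot: [-1.573, 0.007, -0.455]
contact_force: [-0.8, 0.4, 0.5]
opening: 0.0369
```

```bash
python3 - <<'E'
from h import *
c=read_camera("wrist"); cv2.imwrite("pics/w2.png",c["frame"][:,:,::-1])
c=read_camera("scene"); crop(c,200,120,360,260,5,"pics/s2.png")
E
```

```text
(no output)
```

View pics/w2.png

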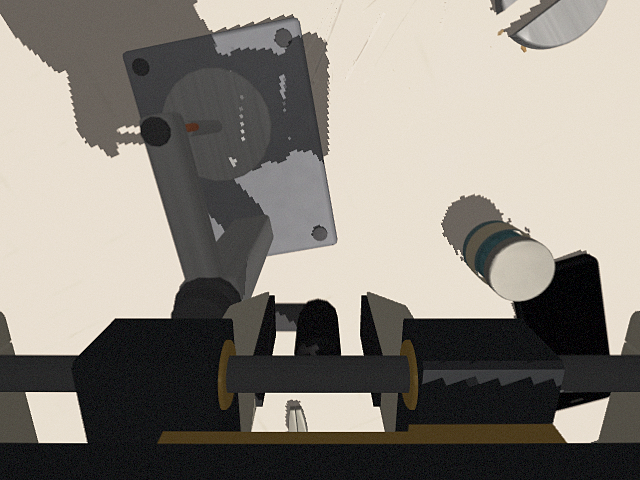

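View pics/s2.png

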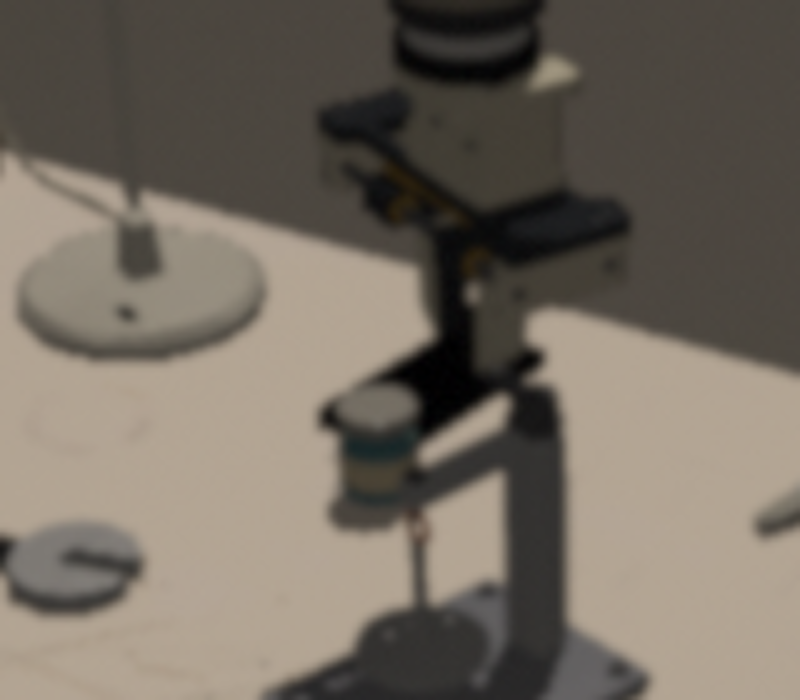

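Emit:
send_rows(motion=[[[0, 0, 0, 0], [0, 0, 0, 0], [0, 0, 0, 0], [0, 0, 0, 0], [0, 0, 0, 0]]], gripper=0, grip_force=20)

```text
time: 3.2
tool_pos: [0.6345, 0.0429, 0.1993]
tool_rot: [-1.571, -0.001, -0.455]
contact_force: [-3.0, -3.6, 6.0]
opening: 0.0177
```

```bash
python3 - <<'E'
from h import *
s=sensors.observe(); M=R.from_euler('xyz',s["tool_rot"]).as_matrix()
r=.0519;a0=64.3
for a in [56,46,36,26,16,6,-4,-14,-19,-21]:
    d=r*np.array([np.cos(np.radians(a))-np.cos(np.radians(a0)),np.sin(np.radians(a))-np.sin(np.radians(a0)),0])
    print(a,(M.T@d).round(4))
E
```

```text
56 [ 0.0075  0.     -0.0005]
46 [ 0.0163  0.     -0.0025]
36 [ 0.0246  0.     -0.006 ]
26 [ 0.0322  0.     -0.0109]
16 [ 0.0389  0.0001 -0.0171]
6 [ 0.0443  0.0001 -0.0243]
-4 [ 0.0484  0.0001 -0.0324]
-14 [ 0.0511  0.0001 -0.041 ]
-19 [ 0.0519  0.0001 -0.0455]
-21 [ 0.0521  0.0001 -0.0473]
```

Emit:
send_rows(motion=[[[0.0075, 0, -0.0005, 0], [0.0163, 0, -0.0025, 0], [0.0246, 0, -0.006, 0], [0.0322, 0, -0.011, 0], [0.039, 0, -0.017, 0], [0.0443, 0, -0.0243, 0], [0.0484, 0, -0.0324, 0], [0.051, 0, -0.041, 0]]])

```text
time: 4.0
tool_pos: [0.6686, -0.0141, 0.2001]
tool_rot: [-1.56, -0.015, -0.455]
contact_force: [21.0, 5.1, -8.2]
opening: 0.0173
```

```bash
python3 - <<'E'
from h import *
print(todelta([.612+.0519*np.cos(np.radians(-21)),-.0038+.0519*np.sin(np.radians(-21)),.199])[0], sensors.observe()["contact_force"])
E
```

```text
[-0.00374483  0.00091452 -0.01103697] [21.00523066  5.14273861 -8.24217563]
```

Emit:
send_rows(motion=[[[-0.003, 0, -0.005, 0], [-0.004, 0, -0.009, 0], [-0.004, 0, -0.01, 0], [-0.004, 0, -0.01, 0]]])

```text
time: 4.4
tool_pos: [0.6657, -0.0208, 0.2003]
tool_rot: [-1.554, -0.026, -0.456]
contact_force: [22.1, 2.5, -10.5]
opening: 0.017
```

```bash
python3 - <<'E'
from h import *
c=read_camera("wrist"); cv2.imwrite("pics/w3.png",c["frame"][:,:,::-1])
s=sensors.observe();print(s["tool_pos"],s["contact_force"])
E
```

```text
[ 0.66575359 -0.02077269  0.20033594] [ 21.68831467   1.88741721 -10.03491754]
```

View pics/w3.png

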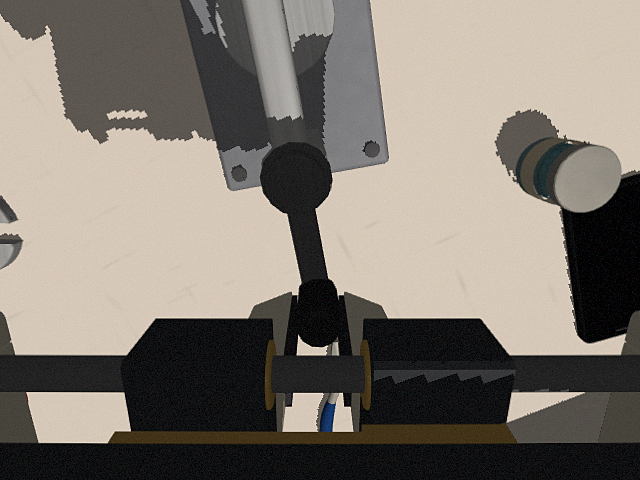

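Emit:
send_rows(motion=[[[0, 0, -0.004, 0], [0, 0, -0.006, 0], [0, 0, -0.006, 0]]])

```text
time: 4.75
tool_pos: [0.6647, -0.0238, 0.2005]
tool_rot: [-1.547, -0.028, -0.456]
contact_force: [13.6, 18.8, -6.5]
opening: 0.0229
```

Emit:
send_rows(motion=[[[0, 0, 0, 0], [0, 0, 0, 0], [0, 0, 0, 0]]], gripper=0.4)

```text
time: 5.05
tool_pos: [0.6644, -0.0243, 0.2006]
tool_rot: [-1.548, -0.028, -0.456]
contact_force: [0.7, -0.4, -0.1]
opening: 0.0362
```

```bash
python3 - <<'E'
from h import *
c=read_camera("wrist"); cv2.imwrite("pics/w4.png",c["frame"][:,:,::-1])
c=read_camera("top"); crop(c,245,165,325,265,6,"pics/t4.png")
s=sensors.observe();print(s["tool_pos"],s["contact_force"])
E
```

```text
[ 0.66449174 -0.0242548   0.20060602] [ 0.30581408 -0.45211364 -0.15906572]
```

View pics/w4.png

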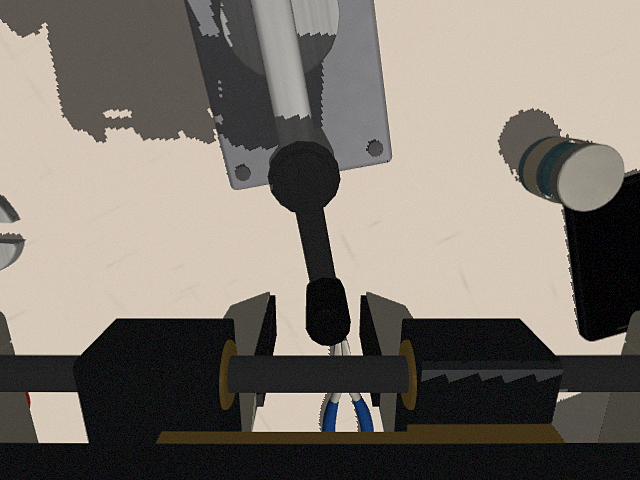

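View pics/t4.png

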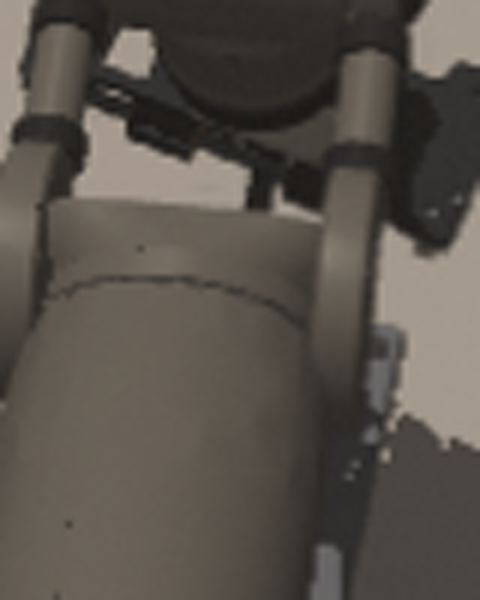

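Emit:
send_rows(motion=[[[0, -0.03, 0, 0], [0, -0.05, 0, 0], [0, -0.05, 0, 0]]])

```text
time: 5.45
tool_pos: [0.6639, -0.0252, 0.2542]
tool_rot: [-1.546, -0.034, -0.457]
contact_force: [0.8, -0.3, 1.5]
opening: 0.0366
```

```bash
cat > go.py <<'E'
import sys
from h import *
x,y,z,yaw=map(float,sys.argv[1:5])
s=sensors.observe(); d,M=todelta([x,y,z])
a=np.degrees(np.arctan2(M[1,0],M[0,0])); tw=-(yaw-a); tw=(tw+180)%360-180
n=max(np.linalg.norm(d)/.05,abs(tw)/8.59)
print("delta",d.round(4),"twist",round(tw,1),"rows>=",round(n,1),"pos",np.round(s["tool_pos"],4),"yaw",round(a,1),"q",np.round(s["qpos"],2),"t",s["time"],"tooly",M[:,1].round(3))
E
python3 go.py .533 .329 .16 -75.7
python3 - <<'E'
from h import *
s=sensors.observe();M=R.from_euler('xyz',s["tool_rot"]).as_matrix();print((M.T@[0,0,1]).round(3))
E
```

```text
delta [-0.2767  0.0912  0.2581] twist 49.5 rows>= 7.8 pos [ 0.6639 -0.0252  0.2542] yaw -26.2 q [-0.16  0.58  1.13  0.01  1.39 -1.28] t 5.45 tooly [ 0.041  0.007 -0.999]
[ 0.034 -0.999  0.024]
```

Emit:
send_rows(motion=[[[-0.034, 0, 0.031, 6.2], [-0.069, 0, 0.064, 12.4], [-0.104, 0, 0.097, 18.6], [-0.139, 0, 0.13, 24.8], [-0.173, 0, 0.162, 31], [-0.208, 0.01, 0.194, 37.2], [-0.243, 0.025, 0.226, 43.4], [-0.277, 0.04, 0.258, 49.5]]], gripper=0.45)

```text
time: 6.25
tool_pos: [0.5293, 0.33, 0.2099]
tool_rot: [-1.53, -0.004, -1.325]
contact_force: [1.5, 0.9, 0.8]
opening: 0.0412
```

Emit:
send_rows(motion=[[[0, 0, 0, 0], [0, 0, 0, 0]]])

```text
time: 6.45
tool_pos: [0.5282, 0.3306, 0.2084]
tool_rot: [-1.532, -0.005, -1.321]
contact_force: [-0.6, -0.2, -0.2]
opening: 0.0415
```

```bash
python3 go.py .533 .329 .10 -75.7; python3 - <<'E'
from h import *
c=read_camera("wrist"); cv2.imwrite("pics/w5.png",c["frame"][:,:,::-1])
c=read_camera("top"); crop(c,170,165,330,285,5,"pics/t5.png")
E
```

```text
delta [2.200e-03 1.085e-01 1.000e-04] twist -0.0 rows>= 2.2 pos [0.5282 0.3306 0.2084] yaw -75.7 q [ 0.44  0.54  1.33 -0.01  1.23  0.2 ] t 6.45 tooly [ 0.039  0.005 -0.999]
```

View pics/w5.png

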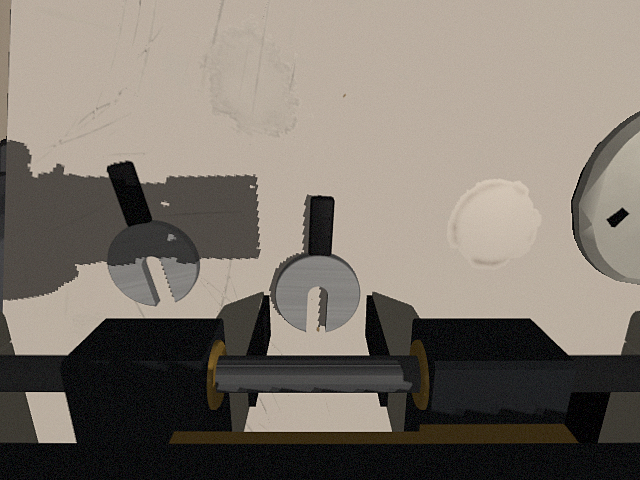

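View pics/t5.png

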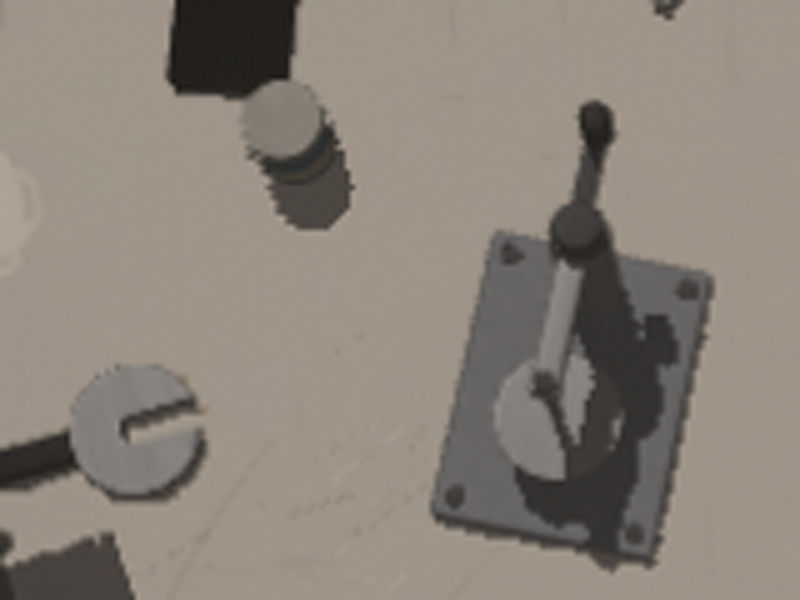

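```bash
cat > wd.py <<'E'
from disc import *
def wrist(zt=.012,bright=118,area=(2000,30000),save=None):
    c=read_camera("wrist"); f=c["frame"]; 
    s=sensors.observe()
    P=np.array(s["tool_pos"]); M=R.from_euler('xyz',s["tool_rot"]).as_matrix()
    print("tcp px",proj(c,P).round(0),"tip",proj(c,P+.025*M[:,1]).round(0))
    if save: cv2.imwrite(save,f[:,:,::-1])
    return c,P,M
E
python3 - <<'E'
from wd import *
c,P,M=wrist()
for n,p,z in [("centre",(316.5,292),.012),("tabend",(322,197),.011),("slotend",(317,289),.012),("tabmid",(320.5,226),.011)]:
    q=plane(c,[p],z)[0]; print(n,q.round(4),"tool",(M.T@(q-P)).round(4))
for n,p in [("A centre",(154,264)),("A tabend",(121,163))]: print(n,plane(c,[p],.012).round(4))
E
```

```text
tcp px [[316. 348.]] tip [[316. 317.]]
centre [0.5545 0.2645 0.012 ] tool [ 0.0673  0.1986 -0.0002]
tabend [0.5382 0.3485 0.011 ] tool [-0.0181  0.1994  0.0043]
slotend [0.5542 0.2675 0.012 ] tool [0.0644 0.1986 0.0002]
tabmid [0.5431 0.3241 0.011 ] tool [0.0068 0.1994 0.0031]
A centre [[0.4125 0.2586 0.012 ]]
A tabend [[0.3768 0.3378 0.012 ]]
```

```bash
python3 go.py .537 .330 .028 -77.5
```

```text
delta [-0.0003  0.1822 -0.0006] twist 1.5 rows>= 3.6 pos [0.5301 0.3287 0.2101] yaw -76.0 q [ 0.44  0.54  1.33 -0.01  1.23  0.2 ] t 6.6 tooly [ 0.041  0.006 -0.999]
```

Emit:
send_rows(motion=[[[0, 0.045, 0, 1.5], [0, 0.09, 0, 1.5], [0, 0.13, 0, 1.5], [0, 0.16, 0, 1.5], [0, 0.172, 0, 1.5], [0, 0.172, 0, 1.5], [0, 0.172, 0, 1.5]]])

```text
time: 7.3
tool_pos: [0.5386, 0.3296, 0.0399]
tool_rot: [-1.526, -0.003, -1.353]
contact_force: [0.2, 0.4, 0.8]
opening: 0.0415
```

```bash
python3 go.py .537 .330 .028 -77.5;python3 - <<'E'
from wd import *
c,P,M=wrist(save="pics/w6.png")
E
```

```text
delta [-0.0008  0.0118 -0.002 ] twist 0.0 rows>= 0.2 pos [0.5386 0.3296 0.0399] yaw -77.5 q [ 0.43  0.74  1.48 -0.02  0.88  0.22] t 7.3 tooly [ 0.044  0.007 -0.999]
tcp px [[316. 347.]] tip [[316. 316.]]
```

View pics/w6.png

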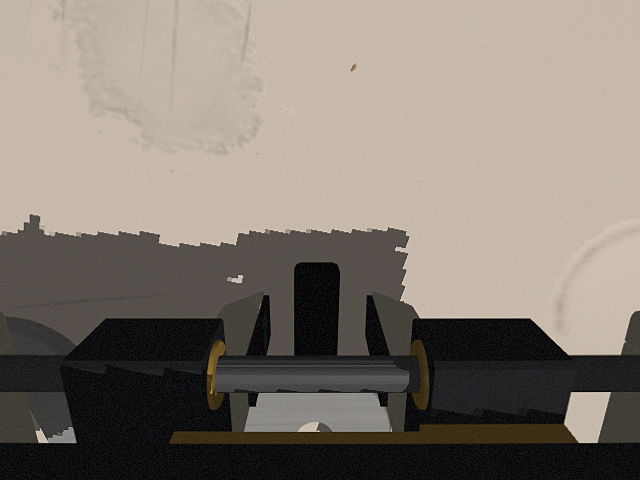

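```bash
python3 - <<'E'
from wd import *
c,P,M=wrist()
q=plane(c,[(317,264)],.011)[0]; print((M.T@(q-P)).round(4))
E
```

```text
tcp px [[315. 347.]] tip [[315. 316.]]
[-0.0222  0.0295  0.0007]
```

Emit:
send_rows(motion=[[[0, 0.011, 0, 0], [0, 0.012, 0, 0], [0, 0.012, 0, 0]]])

```text
time: 7.7
tool_pos: [0.539, 0.3302, 0.0284]
tool_rot: [-1.526, -0.002, -1.352]
contact_force: [0.5, -1.1, -0.4]
opening: 0.0411
```

Emit:
send_rows(motion=[[[0, 0, 0, 0], [0, 0, 0, 0], [0, 0, 0, 0], [0, 0, 0, 0], [0, 0, 0, 0]]], gripper=0, grip_force=50)

```text
time: 8.2
tool_pos: [0.539, 0.3302, 0.0285]
tool_rot: [-1.526, -0.002, -1.352]
contact_force: [-0.7, 0.1, -0.0]
opening: 0.0192
```

Emit:
send_rows(motion=[[[0, -0.02, 0, 0], [0, -0.045, 0, 0], [0, -0.06, 0, 0], [0, -0.06, 0, 0]]])

```text
time: 8.6
tool_pos: [0.5374, 0.3303, 0.0907]
tool_rot: [-1.521, -0.001, -1.352]
contact_force: [-0.9, -1.1, -1.5]
opening: 0.0193
```

```bash
python3 go.py .569 .149 .0885 -105.4;python3 - <<'E'
from wd import *
c,P,M=wrist(save="pics/w7.png")
c=read_camera("scene"); crop(c,140,130,300,270,5,"pics/s7.png")
E
```

```text
delta [ 0.1839  0.002  -0.0087] twist 27.9 rows>= 3.7 pos [0.5374 0.3303 0.0907] yaw -77.5 q [ 0.44  0.67  1.45 -0.01  0.97  0.22] t 8.6 tooly [ 0.049  0.01  -0.999]
tcp px [[313. 345.]] tip [[313. 315.]]
```

View pics/w7.png

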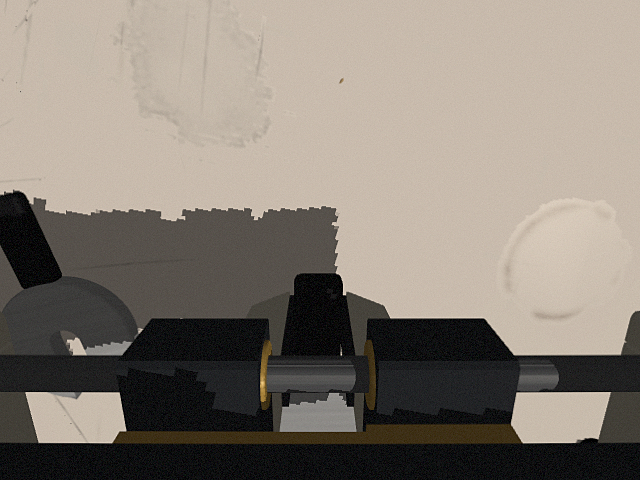

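View pics/s7.png

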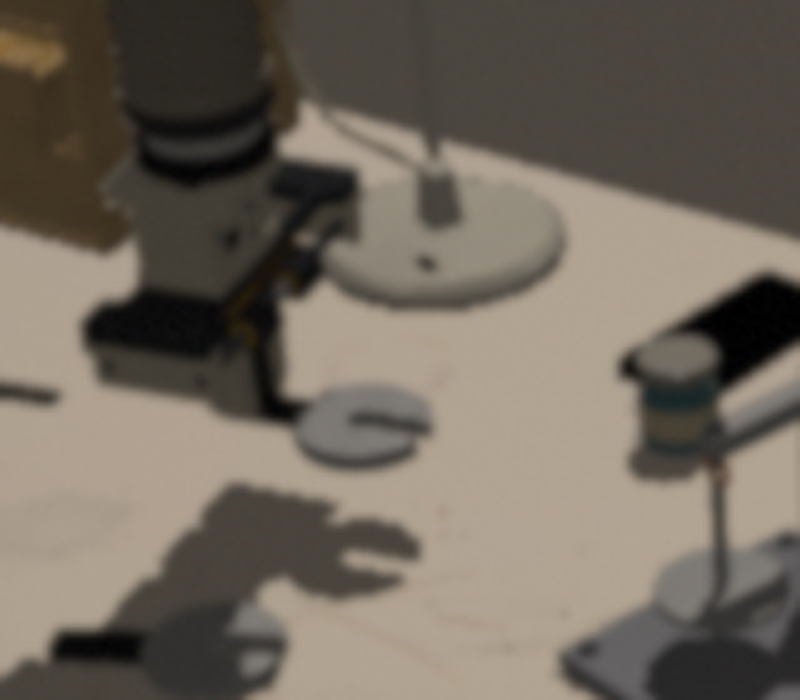

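Emit:
send_rows(motion=[[[0.037, 0, -0.002, 5.6], [0.074, 0, -0.003, 11.2], [0.11, 0, -0.005, 16.8], [0.147, 0.002, -0.007, 22.4], [0.184, 0.002, -0.009, 27.9], [0.184, 0.002, -0.009, 27.9], [0.184, 0.002, -0.009, 27.9]]])

```text
time: 9.4
tool_pos: [0.567, 0.1472, 0.0848]
tool_rot: [-1.532, 0.018, -1.84]
contact_force: [-0.2, 0.5, -1.7]
opening: 0.0189
```

```bash
python3 go.py .569 .149 .0885 -105.4;python3 go.py .5505 .0816 .0885 -105.4;python3 - <<'E'
from wd import *
c,P,M=wrist(save="pics/w8.png")
c=read_camera("scene"); crop(c,200,130,360,290,4.5,"pics/s8.png")
c=read_camera("top"); crop(c,205,165,325,285,5,"pics/t8.png")
E
```

```text
delta [-0.0023 -0.0036  0.0016] twist -0.0 rows>= 0.1 pos [0.567  0.1472 0.0848] yaw -105.4 q [0.12 0.61 1.59 0.   0.9  0.39] t 9.4 tooly [ 0.043  0.007 -0.999]
delta [ 0.0676 -0.0049  0.0017] twist -0.0 rows>= 1.4 pos [0.567  0.1472 0.0848] yaw -105.4 q [0.12 0.61 1.59 0.   0.9  0.39] t 9.4 tooly [ 0.043  0.007 -0.999]
tcp px [[315. 347.]] tip [[316. 316.]]
```

View pics/t8.png

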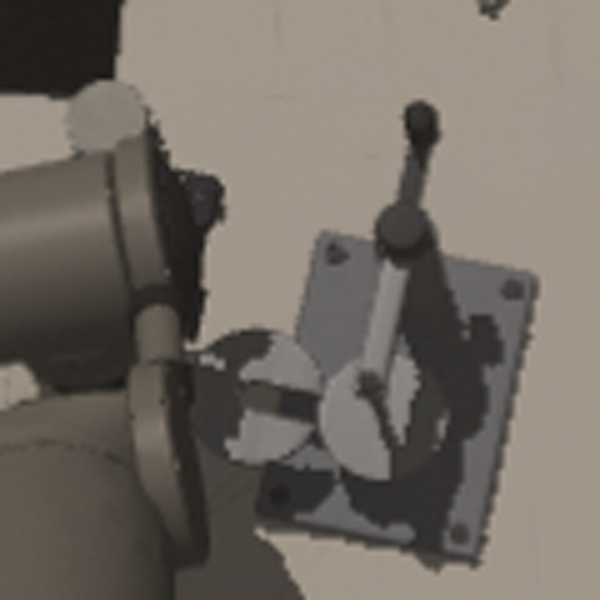

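View pics/s8.png

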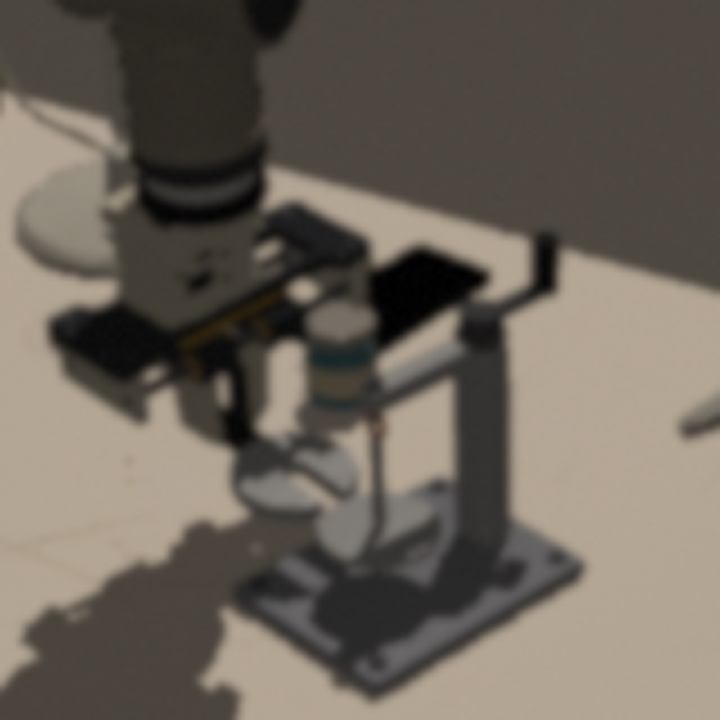

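View pics/w8.png

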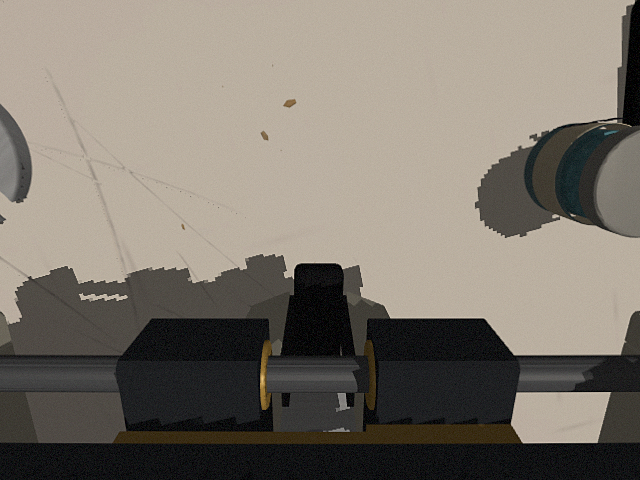

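```bash
python3 - <<'E'
from h import *
c=read_camera("top")
fu=lambda p:(np.array(p,float)+.5)/5-.5+np.array([205,165])
d=plane(c,[fu((257,397))],.068)[0]; p=plane(c,[fu((383,419))],.056)[0]
sl=plane(c,[fu((245,396)),fu((318,409))],.068)
print("disc",d.round(4),"pan",p.round(4)); v=(p-d)[:2]; print("dir disc->pan",np.degrees(np.arctan2(v[1],v[0])),np.linalg.norm(v))
e=sl[1]-sl[0]; print("slot dir",np.degrees(np.arctan2(e[1],e[0])))
s=sensors.observe(); print(np.round(s["tool_pos"],4)); w=np.array(s["tool_pos"])-d; print("tcp-disc",w, np.linalg.norm(w[:2]), np.degrees(np.arctan2(w[1],w[0])))
E
```

```text
disc [0.5438 0.0849 0.068 ] pan [0.5287 0.0172 0.056 ]
dir disc->pan -102.58823924682407 0.06938694381642238
slot dir -104.3866007612037
[0.5665 0.1484 0.0852]
tcp-disc [0.02271389 0.06348994 0.01716076] 0.06743065866479583 70.31504334624991
```

```bash
python3 go.py .551 .081 .0885 -105.4
```

```text
delta [ 0.069  -0.0045  0.0029] twist 0.1 rows>= 1.4 pos [0.5665 0.1484 0.0852] yaw -105.3 q [0.12 0.61 1.59 0.   0.9  0.39] t 9.6 tooly [ 0.042  0.007 -0.999]
```

Emit:
send_rows(motion=[[[0, -0.006, 0.003, 0], [0, -0.006, 0.003, 0], [0.018, -0.006, 0.003, 0], [0.036, -0.006, 0.003, 0], [0.054, -0.006, 0.003, 0], [0.069, -0.006, 0.003, 0], [0.069, -0.006, 0.003, 0], [0.069, -0.006, 0.003, 0]]])

```text
time: 10.4
tool_pos: [0.5513, 0.081, 0.0903]
tool_rot: [-1.531, 0.018, -1.838]
contact_force: [-0.5, 0.1, -1.4]
opening: 0.0193
```

```bash
python3 go.py .551 .081 .0855 -105.4;python3 - <<'E'
from wd import *
c=read_camera("scene"); crop(c,200,130,360,290,4.5,"pics/s9.png")
c=read_camera("top"); crop(c,205,165,325,285,5,"pics/t9.png")
print(sensors.observe()["contact_force"])
E
```

```text
delta [ 0.0002  0.0048 -0.0004] twist 0.1 rows>= 0.1 pos [0.5513 0.081  0.0903] yaw -105.3 q [0.   0.56 1.67 0.01 0.87 0.27] t 10.4 tooly [ 0.043  0.007 -0.999]
[ 0.28913645 -1.10808059 -1.35988326]
```

View pics/t9.png

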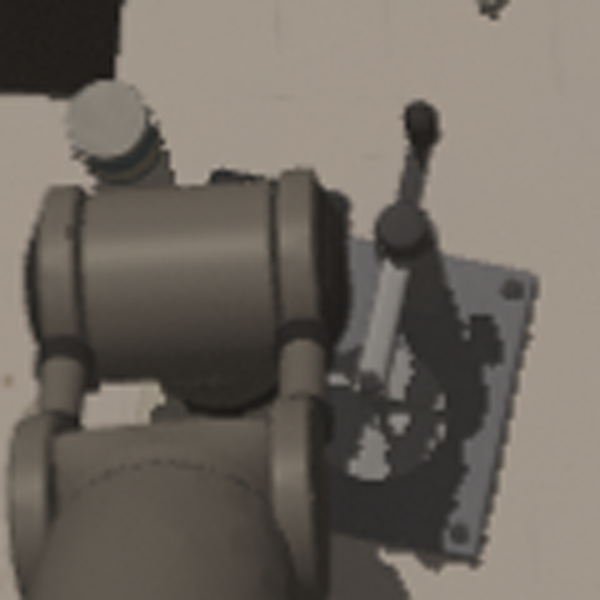

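View pics/s9.png

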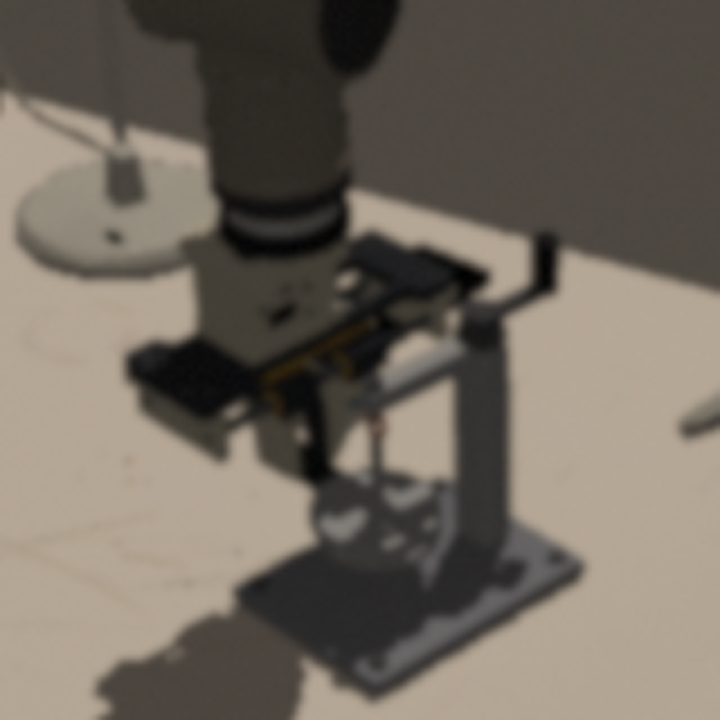

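Emit:
send_rows(motion=[[[0, 0.003, 0, 0], [0, 0.0055, 0, 0], [0, 0.006, 0, 0], [0, 0.006, 0, 0]]])

```text
time: 10.9
tool_pos: [0.5518, 0.0823, 0.0846]
tool_rot: [-1.531, 0.019, -1.837]
contact_force: [-0.7, 3.1, 3.9]
opening: 0.0193
```

Emit:
send_rows(motion=[[[0, 0, 0, 0], [0, 0, 0, 0], [0, 0, 0, 0]]], gripper=0.4)

```text
time: 11.2
tool_pos: [0.5518, 0.0823, 0.0844]
tool_rot: [-1.531, 0.019, -1.837]
contact_force: [-0.2, -0.5, -0.3]
opening: 0.0358
```

Emit:
send_rows(motion=[[[-0.03, 0, 0, 0], [-0.06, -0.01, 0, 0], [-0.08, -0.05, 0, 0], [-0.08, -0.1, 0, 0], [-0.08, -0.1, 0, 0]]])

```text
time: 11.7
tool_pos: [0.5717, 0.16, 0.1926]
tool_rot: [-1.519, 0.024, -1.835]
contact_force: [1.0, 0.2, 0.8]
opening: 0.0368
```

```bash
python3 go.py .551 .081 .0855 -105.4;python3 - <<'E'
from wd import *
c,P,M=wrist(save="pics/w10.png")
c=read_camera("scene"); crop(c,200,130,360,290,4.5,"pics/s10.png")
c=read_camera("top"); crop(c,205,165,325,285,5,"pics/t10.png")
E
```

```text
delta [ 0.0842  0.105  -0.0048] twist 0.3 rows>= 2.7 pos [0.5717 0.16   0.1926] yaw -105.1 q [0.14 0.49 1.47 0.   1.13 0.41] t 11.7 tooly [ 0.056  0.009 -0.998]
tcp px [[313. 346.]] tip [[313. 315.]]
```

View pics/t10.png

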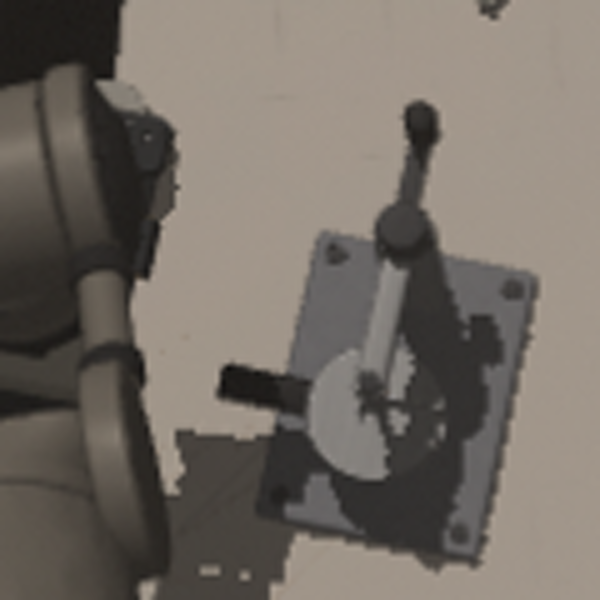

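View pics/s10.png

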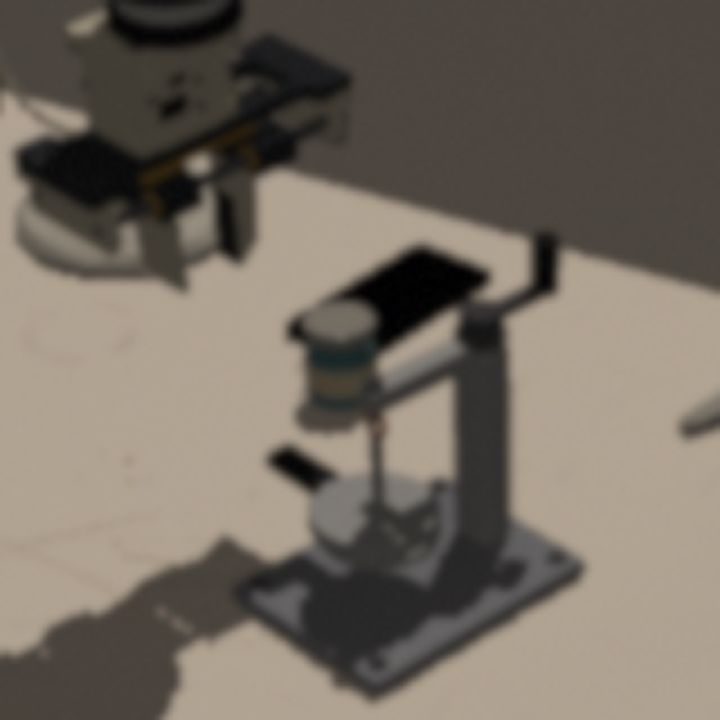

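```bash
python3 go.py .382 .319 .17 -65
```

```text
delta [-0.1056  0.0085 -0.2223] twist -40.2 rows>= 4.9 pos [0.5681 0.1585 0.1854] yaw -105.2 q [0.14 0.49 1.48 0.   1.13 0.41] t 11.85 tooly [ 0.043  0.007 -0.999]
```

Emit:
send_rows(motion=[[[-0.021, 0, -0.044, -8], [-0.042, 0, -0.089, -16], [-0.063, 0.004, -0.133, -24], [-0.084, 0.008, -0.178, -32], [-0.105, 0.008, -0.222, -40.2], [-0.105, 0.008, -0.222, -40.2], [-0.105, 0.008, -0.222, -40.2]]], gripper=0.45)

```text
time: 12.55
tool_pos: [0.3811, 0.3183, 0.1694]
tool_rot: [-1.531, -0.012, -1.135]
contact_force: [0.9, -0.8, 0.4]
opening: 0.041
```

```bash
python3 - <<'E'
from wd import *
c,P,M=wrist(save="pics/w11.png"); print(P,M[:,1])
E
```

```text
tcp px [[317. 349.]] tip [[317. 317.]]
[0.38210296 0.31784619 0.16963219] [ 0.04177771  0.00627366 -0.99910723]
```

View pics/w11.png

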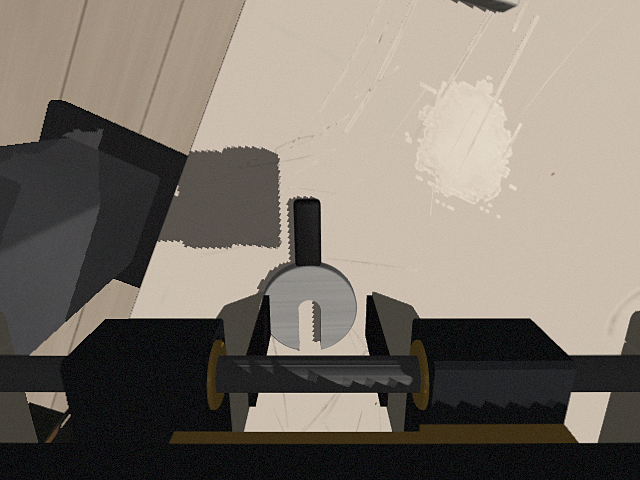

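```bash
cat > gp.py <<'E'
import sys
from wd import *
a=list(map(float,sys.argv[1:]))
c,P,M=wrist()
C=plane(c,[a[0:2]],.012)[0];T=plane(c,[a[2:4]],.011)[0]
u=(T-C)[:2];ang=np.degrees(np.arctan2(u[1],u[0]));L=np.linalg.norm(u)
g=C[:2]+.067*u/L
print("C",C.round(4),"ang",ang.round(1),"len",L.round(4),"grip",g.round(4))
E
python3 gp.py 311 308 308 199; python3 go.py .382 .319 .06 -65
```

```text
tcp px [[316. 348.]] tip [[316. 317.]]
C [0.4117 0.2594 0.012 ] ang 116.0 len 0.0878 grip [0.3823 0.3196]
delta [-0.0029  0.1097 -0.0045] twist -0.2 rows>= 2.2 pos [0.3827 0.3175 0.1698] yaw -65.2 q [ 0.55  0.36  1.75 -0.02  0.99  0.13] t 12.65 tooly [ 0.042  0.007 -0.999]
```

```bash
python3 go.py .382 .3195 .028 -64
```

```text
delta [-0.0038  0.1417 -0.0056] twist -1.2 rows>= 2.8 pos [0.3827 0.3175 0.1698] yaw -65.2 q [ 0.55  0.36  1.75 -0.02  0.99  0.13] t 12.65 tooly [ 0.042  0.007 -0.999]
```

Emit:
send_rows(motion=[[[-0.004, 0.04, -0.005, -1.2], [-0.004, 0.08, -0.005, -1.2], [-0.004, 0.115, -0.005, -1.2], [-0.004, 0.128, -0.005, -1.2], [-0.004, 0.128, -0.005, -1.2], [-0.004, 0.128, -0.005, -1.2]]])

```text
time: 13.25
tool_pos: [0.383, 0.3191, 0.0417]
tool_rot: [-1.53, -0.013, -1.119]
contact_force: [-0.4, 0.3, 0.1]
opening: 0.0412
```

```bash
python3 go.py .382 .3195 .028 -64;python3 - <<'E'
from wd import *
c,P,M=wrist(save="pics/w12.png")
E
```

```text
delta [-0.0009  0.0137 -0.0013] twist -0.1 rows>= 0.3 pos [0.383  0.3191 0.0417] yaw -64.1 q [ 0.55  0.56  1.87 -0.03  0.67  0.12] t 13.25 tooly [ 0.042  0.006 -0.999]
tcp px [[316. 347.]] tip [[316. 315.]]
```

View pics/w12.png

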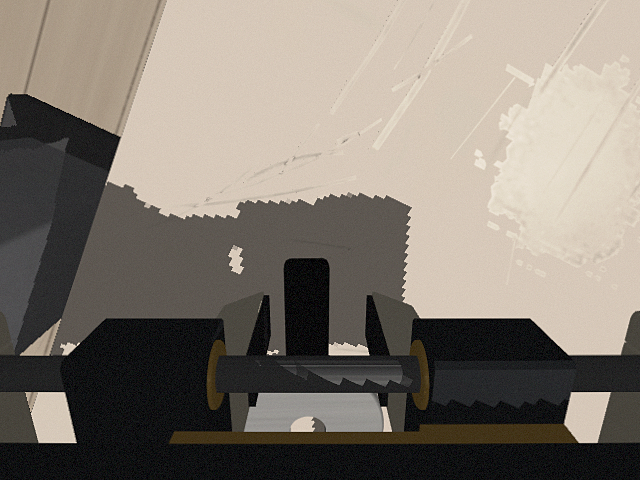

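Emit:
send_rows(motion=[[[-0.002, 0.004, -0.0045, 0], [-0.003, 0.012, -0.0045, 0], [-0.003, 0.0135, -0.0045, 0], [-0.003, 0.0135, -0.0045, 0]]])

```text
time: 13.7
tool_pos: [0.3781, 0.3204, 0.0284]
tool_rot: [-1.529, -0.013, -1.118]
contact_force: [0.1, 0.8, 0.5]
opening: 0.0414
```

```bash
python3 - <<'E'
from wd import *
c,P,M=wrist(save="pics/w13.png"); print(P)
E
```

```text
tcp px [[315. 347.]] tip [[316. 315.]]
[0.37827219 0.32044569 0.02857235]
```

View pics/w13.png

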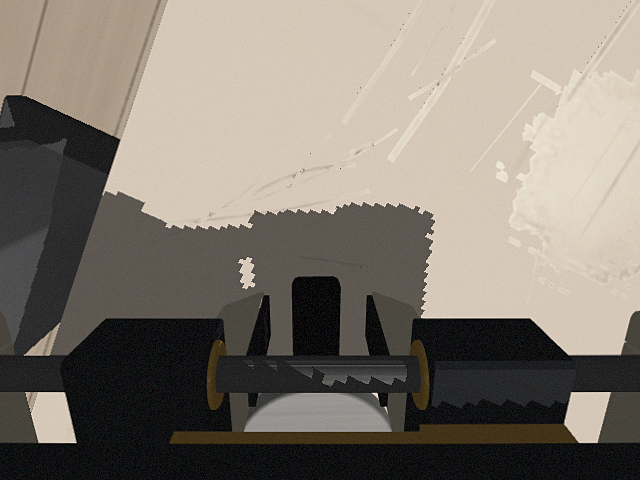

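Emit:
send_rows(motion=[[[0, 0, 0, 0], [0, 0, 0, 0], [0, 0, 0, 0], [0, 0, 0, 0], [0, 0, 0, 0]]], gripper=0, grip_force=50)

```text
time: 14.25
tool_pos: [0.3782, 0.3204, 0.0286]
tool_rot: [-1.529, -0.013, -1.119]
contact_force: [-0.7, 0.4, 1.4]
opening: 0.0191
```

```bash
python3 - <<'E'
from wd import *
c,P,M=wrist()
q=plane(c,[(316,278)],.011)[0]; print((M.T@(q-P)).round(4),P)
E
python3 go.py .435 .110 .104 -45.4
```

```text
tcp px [[315. 347.]] tip [[315. 315.]]
[-0.0206  0.0174  0.0004] [0.37820229 0.3204456  0.02863708]
delta [ 0.215  -0.0743 -0.0378] twist -18.7 rows>= 4.6 pos [0.3782 0.3204 0.0286] yaw -64.1 q [ 0.56  0.58  1.89 -0.03  0.64  0.13] t 14.3 tooly [ 0.043  0.007 -0.999]
```

Emit:
send_rows(motion=[[[0, -0.03, 0, 0], [0.01, -0.06, -0.002, -2], [0.045, -0.075, -0.008, -5], [0.09, -0.075, -0.016, -9], [0.135, -0.075, -0.024, -13], [0.175, -0.074, -0.031, -16], [0.209, -0.074, -0.037, -18.7], [0.209, -0.074, -0.037, -18.7]]])

```text
time: 15.1
tool_pos: [0.4341, 0.1125, 0.1036]
tool_rot: [-1.535, -0.026, -0.796]
contact_force: [-0.3, 0.2, -2.1]
opening: 0.0192
```

Emit:
send_rows(motion=[[[0, 0, 0, 0], [0, 0, 0, 0]]])

```text
time: 15.3
tool_pos: [0.4339, 0.1128, 0.1034]
tool_rot: [-1.536, -0.026, -0.796]
contact_force: [-0.1, -0.5, -2.4]
opening: 0.0193
```

```bash
python3 go.py .486 .065 .102 -45.4;python3 - <<'E'
from wd import *
c=read_camera("scene"); crop(c,200,130,360,290,4.5,"pics/s14.png")
c=read_camera("top"); crop(c,205,195,325,315,5,"pics/t14.png")
E
```

```text
delta [0.0705 0.0033 0.0037] twist -0.2 rows>= 1.4 pos [0.4339 0.1128 0.1034] yaw -45.6 q [ 0.08  0.38  1.96  0.    0.76 -0.7 ] t 15.3 tooly [ 0.043  0.006 -0.999]
```

View pics/t14.png

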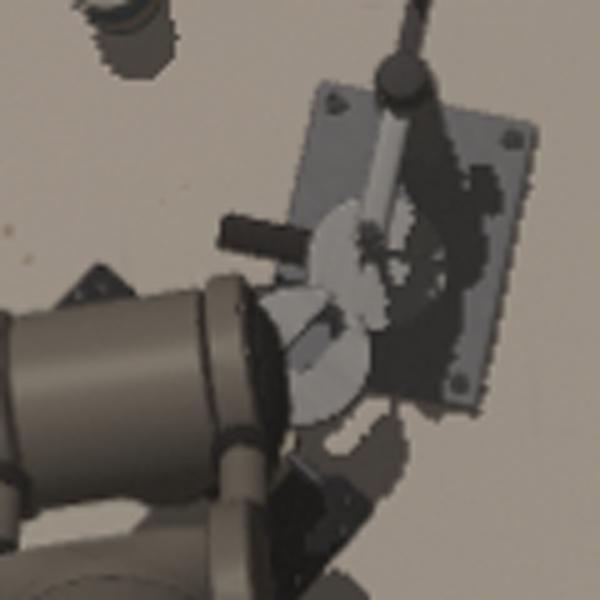

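View pics/s14.png

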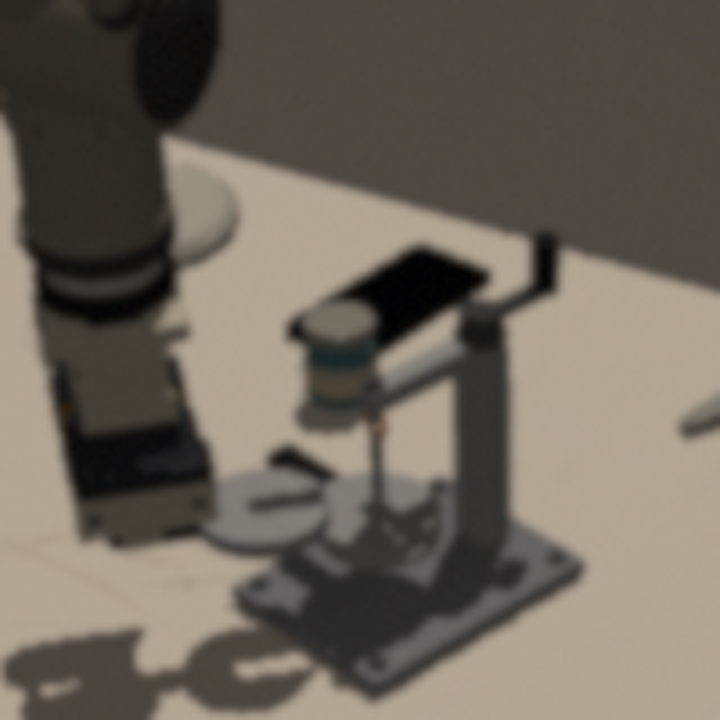

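```bash
python3 - <<'E'
from h import *
c=read_camera("top")
fu=lambda p:(np.array(p,float)+.5)/5-.5+np.array([205,195])
d=plane(c,[fu((303,357))],.087)[0]; p=plane(c,[fu((377,264))],.068)[0]
print(d,p,(p-d)[:2])
s=sensors.observe(); w=np.array(s["tool_pos"])-d; print(np.linalg.norm(w[:2]),np.degrees(np.arctan2(w[1],w[0])))
E
```

```text
[0.47816971 0.06124047 0.087     ] [0.52951795 0.01957886 0.068     ] [ 0.05134824 -0.04166162]
0.0684584169365126 130.429775585843
```

Emit:
send_rows(motion=[[[0, 0.001, 0.0045, 0], [0.018, 0.001, 0.0045, 0], [0.036, 0.001, 0.0045, 0], [0.054, 0.001, 0.0045, 0], [0.069, 0.001, 0.0045, 0], [0.069, 0.001, 0.0045, 0], [0.069, 0.001, 0.0045, 0]]])

```text
time: 16.15
tool_pos: [0.4851, 0.0673, 0.1041]
tool_rot: [-1.536, -0.025, -0.795]
contact_force: [-0.5, 0.1, -2.2]
opening: 0.0192
```

```bash
python3 go.py .486 .066 .0965 -45.4;python3 - <<'E'
from wd import *
c=read_camera("scene"); crop(c,200,130,360,290,4.5,"pics/s15.png")
print(sensors.observe()["contact_force"])
E
```

```text
delta [ 0.0014  0.0077 -0.0005] twist -0.2 rows>= 0.2 pos [0.4851 0.0673 0.1041] yaw -45.6 q [-0.02  0.44  1.85  0.01  0.81 -0.81] t 16.15 tooly [ 0.042  0.006 -0.999]
[-0.53913295 -0.68696908 -1.63835472]
```

View pics/s15.png

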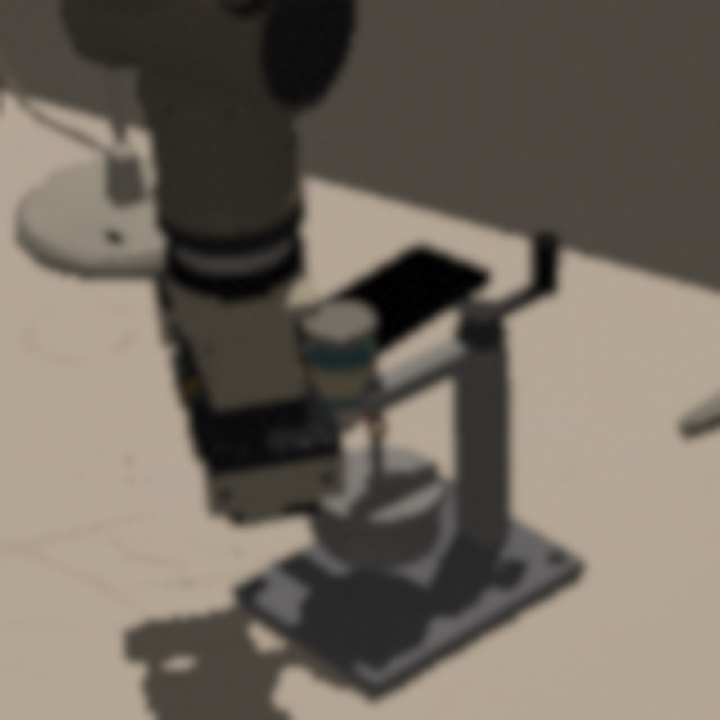

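Emit:
send_rows(motion=[[[0.001, 0.003, 0, 0], [0.001, 0.006, 0, 0], [0.001, 0.008, 0, 0], [0.001, 0.008, 0, 0], [0.001, 0.008, 0, 0]]])

```text
time: 16.7
tool_pos: [0.4855, 0.0671, 0.0963]
tool_rot: [-1.536, -0.024, -0.794]
contact_force: [-2.4, 0.9, 1.7]
opening: 0.0189
```

Emit:
send_rows(motion=[[[0, 0, 0, 0], [0, 0, 0, 0], [0, 0, 0, 0]]], gripper=0.4)

```text
time: 17.0
tool_pos: [0.4859, 0.067, 0.0964]
tool_rot: [-1.536, -0.025, -0.794]
contact_force: [-0.5, -0.0, 0.8]
opening: 0.0355
```

Emit:
send_rows(motion=[[[-0.03, 0, 0, 0], [-0.06, -0.01, 0, 0], [-0.08, -0.05, 0, 0], [-0.08, -0.1, 0, 0], [-0.08, -0.1, 0, 0], [-0.08, -0.1, 0, 0], [-0.08, -0.1, 0, 0]]])

```text
time: 17.7
tool_pos: [0.4251, 0.1232, 0.1935]
tool_rot: [-1.537, -0.024, -0.794]
contact_force: [0.4, -0.5, -0.9]
opening: 0.0367
```

```bash
python3 - <<'E'
from wd import *
c=read_camera("scene"); crop(c,200,130,360,290,4.5,"pics/s16.png")
c=read_camera("top"); crop(c,205,195,325,315,5,"pics/t16.png")
m,o=find(c)
for t in tabs(c,o): print([None if x is None else np.round(x,4) for x in t])
s=sensors.observe();print(s["tool_pos"],R.from_euler('xyz',s["tool_rot"]).as_matrix()[:,1])
E
```

```text
[array([0.1009, 0.0448, 0.012 ]), None]
[array([ 0.4133, -0.2813,  0.012 ]), np.float64(-86.8513), np.float64(0.0627), array([ 0.417 , -0.3492])]
[array([ 0.447 , -0.7988,  0.012 ]), None]
[array([ 0.5493, -0.2808,  0.012 ]), np.float64(-119.338), np.float64(0.0627), array([ 0.516 , -0.3401])]
[array([0.5768, 0.0352, 0.012 ]), np.float64(109.0522), np.float64(0.0538), array([0.5546, 0.0995])]
[0.42502487 0.12312093 0.1930473 ] [ 0.0396867   0.00619328 -0.99919298]
```

View pics/s16.png

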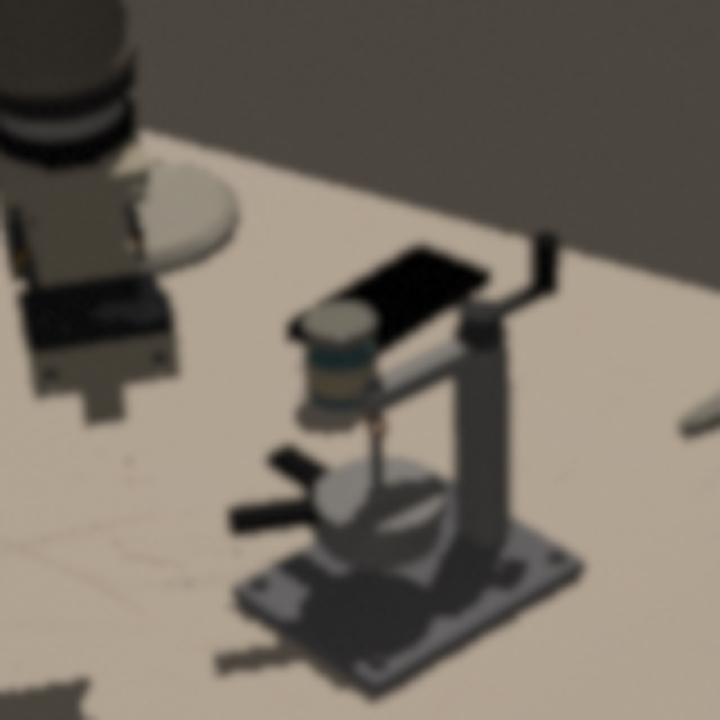

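View pics/t16.png

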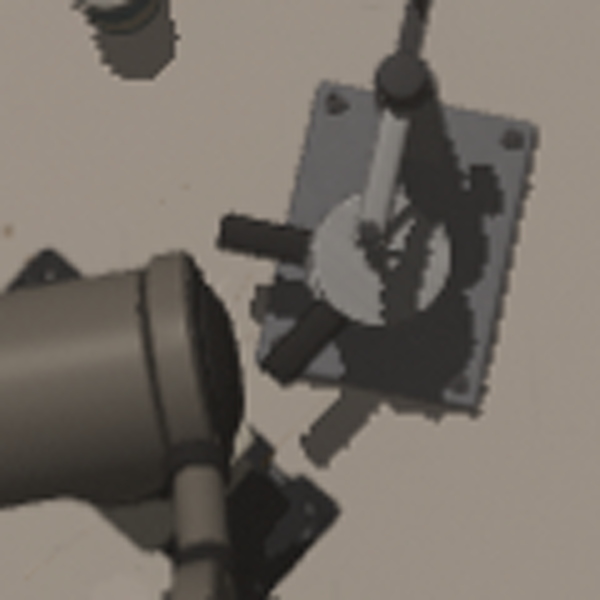

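```bash
python3 - <<'E'
from wd import *
c,P,M=wrist(); E=np.array(c["extrinsics"]); o=-E[:3,:3].T@E[:3,3]; print("cam in tool",(M.T@(o-P)).round(3),"look",(M.T@(-E[2,:3])).round(3))
E
python3 go.py .516 -.342 .2 -119; python3 go.py .516 -.342 .17 -119
```

```text
tcp px [[315. 346.]] tip [[315. 315.]]
cam in tool [-0.083 -0.134  0.001] look [0.305 0.952 0.001]
delta [ 0.3957 -0.0062 -0.2609] twist 73.5 rows>= 9.5 pos [0.4251 0.1231 0.1931] yaw -45.5 q [ 0.11  0.24  1.86  0.    1.01 -0.67] t 17.85 tooly [ 0.04   0.006 -0.999]
delta [ 0.395   0.0238 -0.2619] twist 73.5 rows>= 9.5 pos [0.4251 0.1231 0.1931] yaw -45.5 q [ 0.11  0.24  1.86  0.    1.01 -0.67] t 17.85 tooly [ 0.04   0.006 -0.999]
```

Emit:
send_rows(motion=[[[0.04, -0.01, -0.026, 7.4], [0.08, -0.01, -0.053, 14.8], [0.12, -0.01, -0.079, 22.1], [0.16, -0.01, -0.106, 29.5], [0.2, -0.01, -0.132, 36.8], [0.24, -0.01, -0.158, 44], [0.28, -0.008, -0.185, 51.5], [0.32, -0.006, -0.211, 59]]], gripper=0.45)

```text
time: 18.65
tool_pos: [0.4982, -0.2552, 0.1984]
tool_rot: [-1.536, 0.017, -1.83]
contact_force: [0.4, 0.8, 0.4]
opening: 0.0413
```

```bash
python3 go.py .516 -.342 .17 -119
```

```text
delta [0.0798 0.0285 0.0384] twist 14.2 rows>= 1.9 pos [ 0.4982 -0.2552  0.1984] yaw -104.8 q [-0.63  0.44  1.53  0.03  1.15 -0.38] t 18.65 tooly [ 0.038  0.007 -0.999]
```

Emit:
send_rows(motion=[[[0.04, 0.01, 0.019, 7.1], [0.08, 0.028, 0.038, 14.2], [0.08, 0.028, 0.038, 14.2], [0.08, 0.028, 0.038, 14.2]]])

```text
time: 19.05
tool_pos: [0.5146, -0.3425, 0.168]
tool_rot: [-1.545, 0.026, -2.079]
contact_force: [-0.3, -0.0, 0.0]
opening: 0.041
```

```bash
python3 - <<'E'
from wd import *
c,P,M=wrist(save="pics/w17.png"); print(P,M[:,1])
E
```

```text
tcp px [[317. 347.]] tip [[318. 316.]]
[ 0.51499649 -0.3416746   0.16917293] [ 0.03633677  0.0094143  -0.99929526]
```

View pics/w17.png

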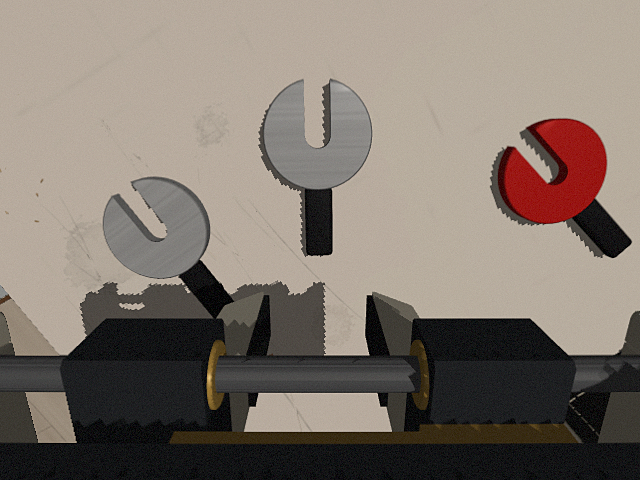

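```bash
python3 gp.py 318 134 319 254; python3 gp.py 157 228 222 312
```

```text
tcp px [[318. 348.]] tip [[318. 316.]]
C [ 0.5554 -0.2787  0.012 ] ang -118.6 len 0.0879 grip [ 0.5234 -0.3376]
tcp px [[318. 348.]] tip [[318. 317.]]
C [ 0.4198 -0.2792  0.012 ] ang -87.1 len 0.081 grip [ 0.4233 -0.3461]
```

```bash
python3 go.py .520 -.3385 .042 -118.6
```

```text
delta [-0.0011  0.1288 -0.0012] twist -0.4 rows>= 2.6 pos [ 0.5156 -0.341   0.1707] yaw -119.0 q [-0.72  0.57  1.39  0.03  1.16 -0.23] t 19.2 tooly [ 0.038  0.008 -0.999]
```

Emit:
send_rows(motion=[[[-0.001, 0.04, -0.001, 0], [-0.001, 0.08, -0.001, 0], [-0.001, 0.115, -0.001, 0], [-0.001, 0.128, -0.001, 0], [-0.001, 0.128, -0.001, 0], [-0.001, 0.128, -0.001, 0]]])

```text
time: 19.8
tool_pos: [0.5211, -0.3389, 0.0446]
tool_rot: [-1.538, 0.025, -2.075]
contact_force: [0.1, 0.6, 0.2]
opening: 0.0411
```

```bash
python3 - <<'E'
from wd import *
c,P,M=wrist(save="pics/w18.png"); print(P,M[:,1])
E
```

```text
tcp px [[318. 349.]] tip [[318. 317.]]
[ 0.52127493 -0.33925313  0.04509719] [ 0.04105678  0.00524138 -0.99914307]
```

View pics/w18.png

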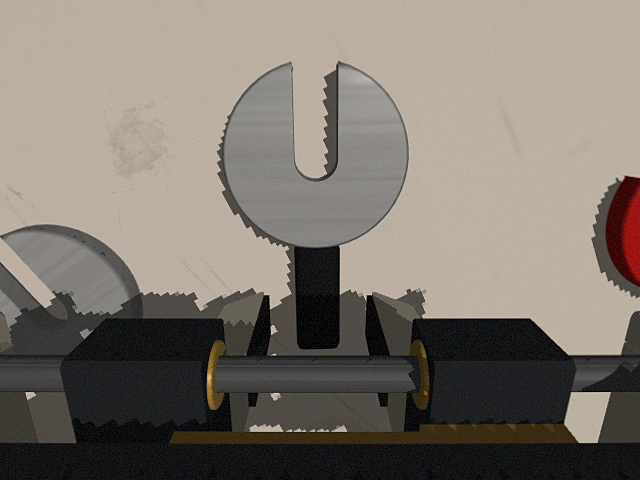

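```bash
python3 - <<'E'
from wd import *
c,P,M=wrist()
for p,z in [((316,155),.012),((318,348),.011),((318,300),.011)]:
    q=plane(c,[p],z)[0]; print((M.T@(q-P)).round(4),q.round(4))
E
```

```text
tcp px [[318. 348.]] tip [[318. 317.]]
[-0.0681  0.0348 -0.0006] [ 0.555  -0.2793  0.012 ]
[0.0209 0.0337 0.0002] [ 0.5127 -0.3576  0.011 ]
[-0.0036  0.0343  0.0002] [ 0.5245 -0.3361  0.011 ]
```

Emit:
send_rows(motion=[[[0, 0.008, 0, 0], [0, 0.0155, 0, 0], [0, 0.0165, 0, 0], [0, 0.0165, 0, 0]]])

```text
time: 20.3
tool_pos: [0.5216, -0.3392, 0.0282]
tool_rot: [-1.538, 0.025, -2.076]
contact_force: [-0.2, -0.0, -0.6]
opening: 0.0413
```

Emit:
send_rows(motion=[[[0, 0, 0, 0], [0, 0, 0, 0], [0, 0, 0, 0], [0, 0, 0, 0], [0, 0, 0, 0]]], gripper=0, grip_force=50)

```text
time: 20.8
tool_pos: [0.5216, -0.3392, 0.0283]
tool_rot: [-1.538, 0.025, -2.076]
contact_force: [-0.9, -0.4, 0.1]
opening: 0.0192
```

```bash
python3 - <<'E'
from wd import *
c,P,M=wrist(save="pics/w19.png"); print(P,M[:,1])
E
```

```text
tcp px [[317. 348.]] tip [[317. 317.]]
[ 0.52159306 -0.33915669  0.02828552] [ 0.04041327  0.00570684 -0.99916675]
```

View pics/w19.png

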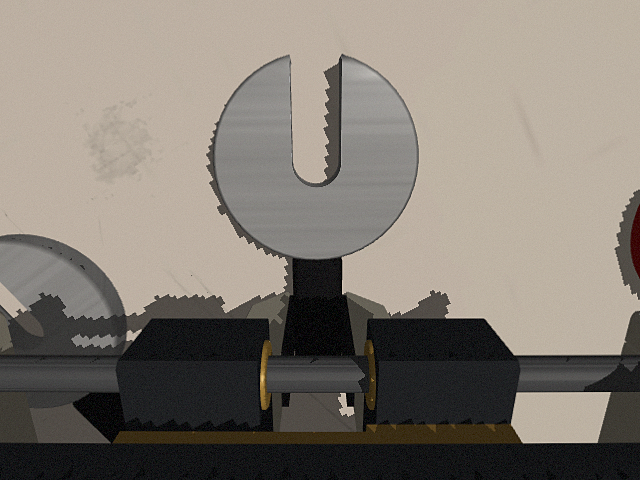

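```bash
python3 go.py .398 -.017 .118 -165.4
```

```text
delta [-0.2243 -0.0928 -0.2611] twist 46.5 rows>= 7.1 pos [ 0.5216 -0.3392  0.0283] yaw -118.9 q [-0.71  0.74  1.51  0.04  0.87 -0.23] t 20.85 tooly [ 0.04   0.006 -0.999]
```

Emit:
send_rows(motion=[[[0, -0.04, 0, 0], [-0.01, -0.08, -0.01, 2], [-0.04, -0.093, -0.045, 9], [-0.075, -0.093, -0.085, 17], [-0.11, -0.093, -0.125, 25], [-0.145, -0.093, -0.168, 33], [-0.183, -0.093, -0.212, 40], [-0.22, -0.093, -0.256, 46]]])

```text
time: 21.65
tool_pos: [0.409, -0.0472, 0.1185]
tool_rot: [-1.566, 0.041, -2.884]
contact_force: [1.5, 0.7, -2.4]
opening: 0.019
```

```bash
python3 go.py .398 -.017 .118 -165.4
```

```text
delta [ 0.003   0.0002 -0.032 ] twist 0.1 rows>= 0.6 pos [ 0.409  -0.0472  0.1185] yaw -165.3 q [-0.31  0.3   2.03  0.03  0.77  0.98] t 21.65 tooly [ 0.041  0.006 -0.999]
```

Emit:
send_rows(motion=[[[0.002, 0, -0.02, 0], [0.003, 0, -0.032, 0], [0.003, 0, -0.032, 0], [0.003, 0, -0.032, 0]]])

```text
time: 22.05
tool_pos: [0.3989, -0.0178, 0.1184]
tool_rot: [-1.565, 0.042, -2.884]
contact_force: [-0.5, -0.7, -1.8]
opening: 0.0191
```

```bash
python3 - <<'E'
from wd import *
c,P,M=wrist(save="pics/w20.png"); print(P,M[:,1])
c=read_camera("scene"); crop(c,200,130,360,290,4.5,"pics/s20.png")
c=read_camera("top"); crop(c,205,195,325,315,5,"pics/t20.png")
E
```

```text
tcp px [[321. 347.]] tip [[320. 316.]]
[ 0.39892536 -0.01805696  0.11836576] [ 0.04173736  0.00522722 -0.99911494]
```

View pics/w20.png

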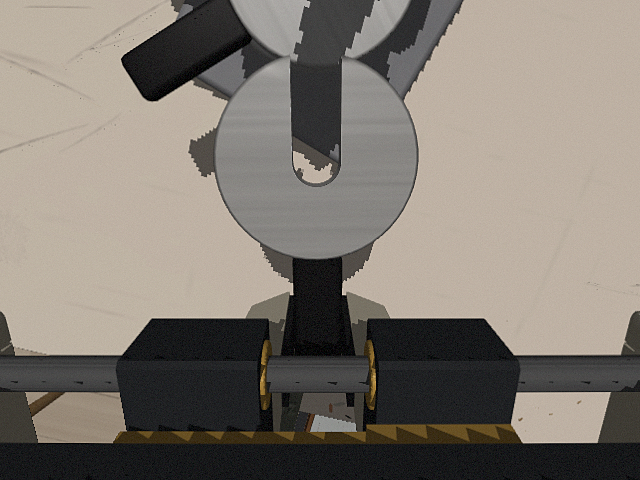

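View pics/s20.png

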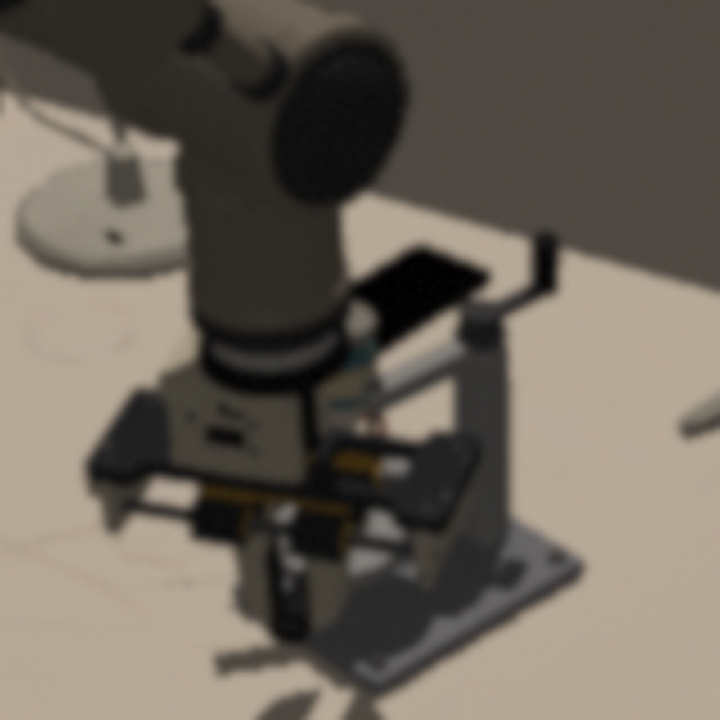

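View pics/t20.png

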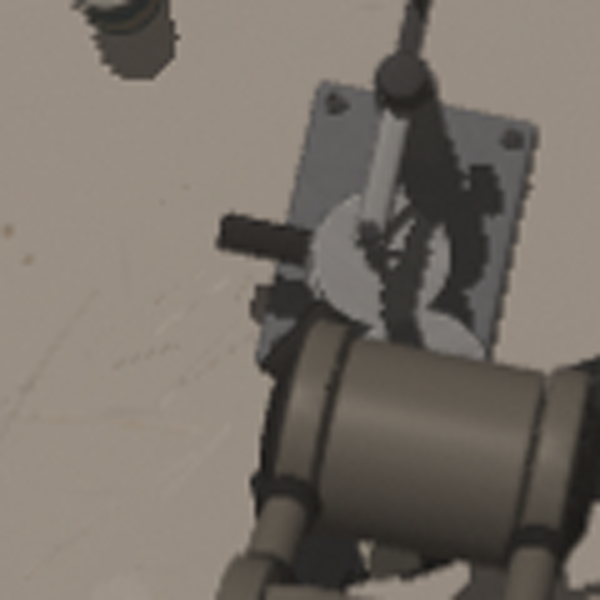

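```bash
python3 - <<'E'
from wd import *
c,P,M=wrist()
f=c["frame"]
q=plane(c,[(321,5)],.080)[0]; print("stack",(M.T@(q-P)).round(4))
# circle fit for stack disc via edge px
pts=np.array([(232,20),(243,42),(260,54),(405,20),(395,40),(412,2)],float)
Q=plane(c,pts,.080)[:,:2]; A=np.c_[2*Q,np.ones(len(Q))]; s=np.linalg.lstsq(A,(Q**2).sum(1),rcond=None)[0]; print("fit",s[:2],np.sqrt(s[2]+s[:2]@s[:2]))
h=plane(c,[(316.5,157)],P[2]-.0223+.006)[0]; print("held",h,(M.T@(h-P)).round(4))
crop(c,120,0,520,200,2,"pics/w20b.png")
E
```

```text
tcp px [[320. 348.]] tip [[319. 316.]]
stack [-0.1239  0.0433  0.0006]
fit [0.53021996 0.01648907] 0.03735462220509711
held [0.46520344 0.00052433 0.10187881] [-0.0685  0.0191 -0.0011]
```

View pics/w20b.png

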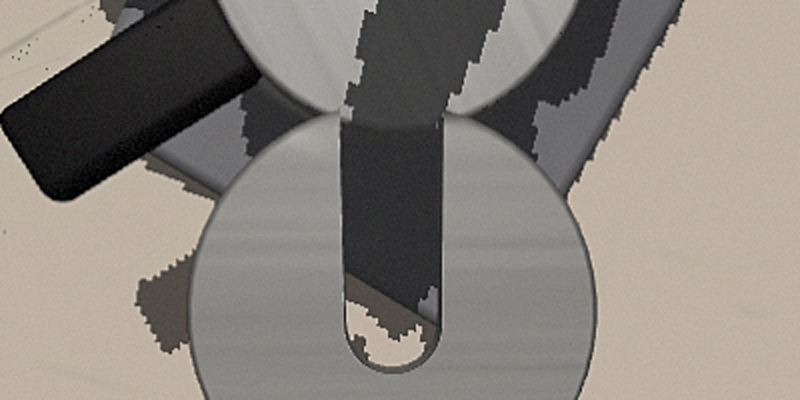

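```bash
python3 go.py .4665 -.0005 .117 -165.4
```

```text
delta [-0.0701  0.0041  0.0003] twist 0.1 rows>= 1.4 pos [ 0.3985 -0.018   0.1182] yaw -165.3 q [-0.25  0.28  2.06  0.02  0.76  1.05] t 22.25 tooly [ 0.041  0.006 -0.999]
```

Emit:
send_rows(motion=[[[-0.015, 0.001, 0, 0], [-0.03, 0.002, 0, 0], [-0.045, 0.003, 0, 0], [-0.06, 0.004, 0, 0], [-0.07, 0.004, 0, 0], [-0.07, 0.004, 0, 0], [-0.07, 0.004, 0, 0]]])

```text
time: 22.95
tool_pos: [0.4658, -0.0005, 0.1168]
tool_rot: [-1.566, 0.04, -2.886]
contact_force: [0.4, 0.4, -1.8]
opening: 0.0196
```

```bash
python3 go.py .4665 -.0005 .1085 -165.4; python3 - <<'E'
from wd import *
c,P,M=wrist(save="pics/w21.png"); print(P,M[:,1],sensors.observe()["contact_force"])
E
```

```text
delta [-0.0004  0.0083  0.0002] twist 0.1 rows>= 0.2 pos [ 0.4658 -0.0005  0.1168] yaw -165.3 q [-0.17  0.38  1.9   0.02  0.82  1.13] t 22.95 tooly [ 0.04   0.006 -0.999]
tcp px [[320. 348.]] tip [[319. 316.]]
[ 4.65539559e-01 -4.61422805e-04  1.16801488e-01] [ 0.03965728  0.00564539 -0.99919739] [-0.78306645 -0.1385952  -2.11759772]
```

View pics/w21.png

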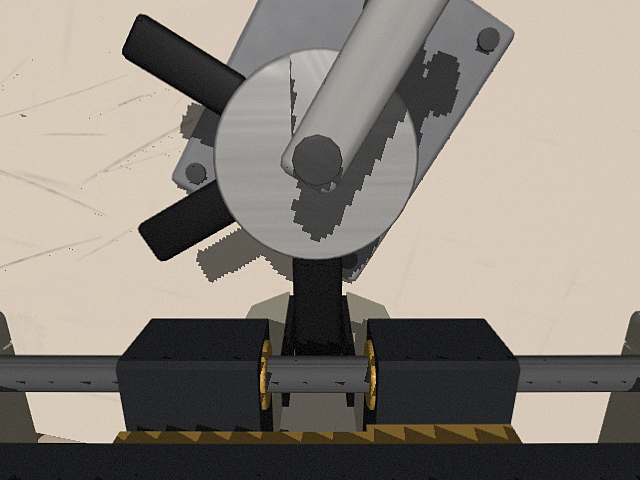

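Emit:
send_rows(motion=[[[0, 0.003, 0, 0], [0, 0.006, 0, 0], [0, 0.0085, 0, 0], [0, 0.009, 0, 0], [0, 0.009, 0, 0]]])

```text
time: 23.5
tool_pos: [0.4655, -0.0004, 0.1078]
tool_rot: [-1.566, 0.039, -2.886]
contact_force: [-3.0, -0.4, 1.7]
opening: 0.0193
```

Emit:
send_rows(motion=[[[0, 0, 0, 0], [0, 0, 0, 0], [0, 0, 0, 0]]], gripper=0.4)

```text
time: 23.8
tool_pos: [0.4659, -0.0004, 0.108]
tool_rot: [-1.566, 0.04, -2.886]
contact_force: [-0.1, -0.7, -0.3]
opening: 0.0352
```

```bash
python3 - <<'E'
from wd import *
c,P,M=wrist(save="pics/w22.png"); print(P,M[:,1],sensors.observe()["contact_force"])
E
```

```text
tcp px [[320. 347.]] tip [[320. 316.]]
[ 4.65816476e-01 -4.46094679e-04  1.07928894e-01] [ 0.03961142  0.00558487 -0.99919955] [0.68479969 0.53873708 0.59934858]
```

View pics/w22.png

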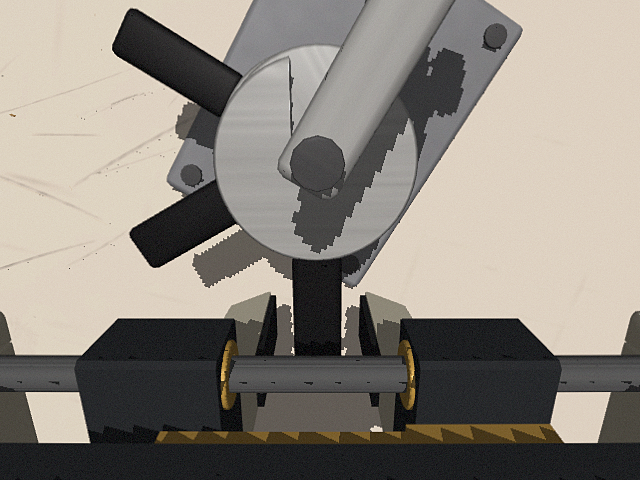

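Emit:
send_rows(motion=[[[0.03, 0, 0, 0], [0.055, 0, 0, 0], [0.06, -0.04, 0, 0], [0.06, -0.08, 0, 0], [0.06, -0.08, 0, 0], [0.06, -0.08, 0, 0]]])

```text
time: 24.45
tool_pos: [0.4051, -0.0161, 0.1862]
tool_rot: [-1.565, 0.042, -2.886]
contact_force: [-0.2, 0.1, 0.1]
opening: 0.0368
```

```bash
python3 go.py .421 -.347 .17 -87
```

```text
delta [0.0689 0.0152 0.3241] twist -78.4 rows>= 9.1 pos [ 0.4051 -0.0161  0.1862] yaw -165.4 q [-0.24  0.18  1.96  0.02  0.97  1.06] t 24.45 tooly [ 0.042  0.005 -0.999]
```

Emit:
send_rows(motion=[[[0.008, 0, 0.036, -8.5], [0.015, 0, 0.072, -17], [0.023, 0.002, 0.108, -25.5], [0.03, 0.004, 0.144, -34], [0.038, 0.006, 0.18, -42.5], [0.046, 0.008, 0.216, -51], [0.054, 0.01, 0.252, -59.5], [0.062, 0.013, 0.288, -68]]], gripper=0.45)

```text
time: 25.25
tool_pos: [0.4179, -0.3115, 0.1704]
tool_rot: [-1.532, 0.014, -1.733]
contact_force: [0.3, 0.6, 0.6]
opening: 0.0412
```

```bash
python3 go.py .421 -.347 .17 -87
```

```text
delta [0.0346 0.0003 0.0088] twist -12.3 rows>= 1.4 pos [ 0.4179 -0.3115  0.1704] yaw -99.3 q [-0.81  0.4   1.68  0.04  1.04 -0.66] t 25.25 tooly [ 0.04   0.007 -0.999]
```

Emit:
send_rows(motion=[[[0.018, 0, 0.004, -6], [0.035, 0, 0.009, -12.3], [0.035, 0, 0.009, -12.3], [0.035, 0, 0.009, -12.3]]])

```text
time: 25.65
tool_pos: [0.4206, -0.3468, 0.1688]
tool_rot: [-1.532, 0.008, -1.521]
contact_force: [-0.4, 0.2, -0.7]
opening: 0.0416
```

```bash
python3 - <<'E'
from wd import *
c,P,M=wrist(save="pics/w23.png"); print(P,M[:,1])
c=read_camera("scene"); crop(c,200,130,360,290,4.5,"pics/s23.png")
c=read_camera("top"); crop(c,205,165,325,315,4,"pics/t23.png")
E
```

```text
tcp px [[316. 347.]] tip [[316. 316.]]
[ 0.42067609 -0.34635575  0.16913555] [ 0.03855312  0.00938681 -0.99921246]
```

View pics/w23.png

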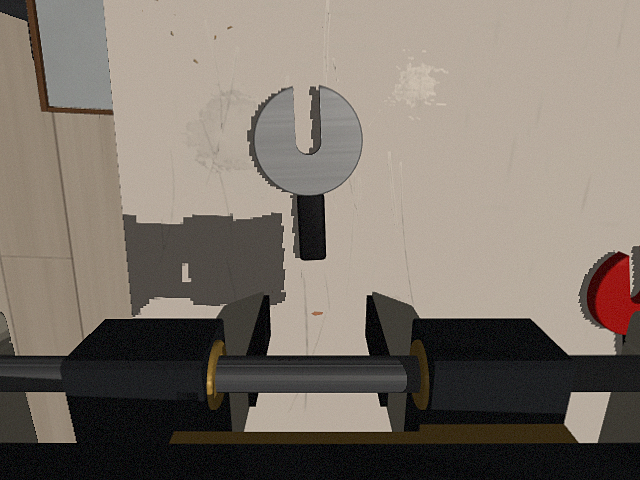

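View pics/s23.png

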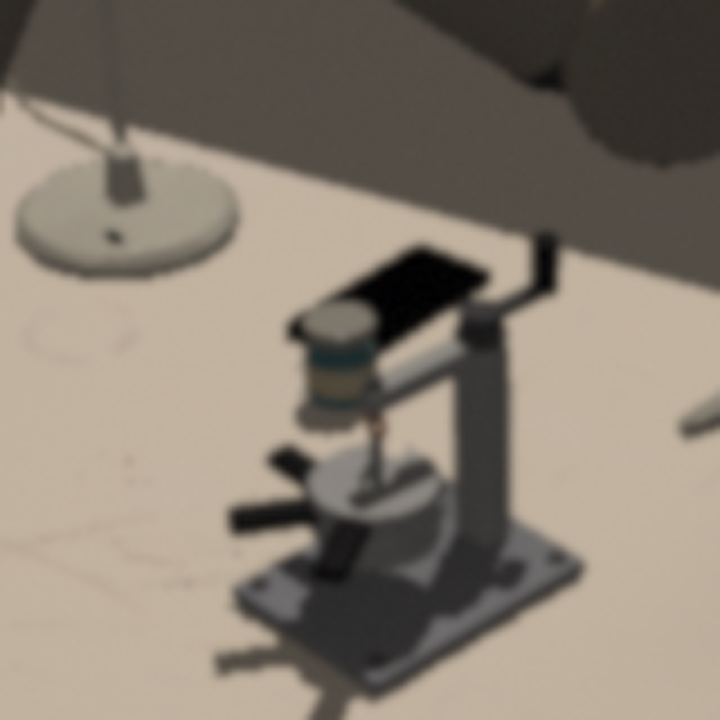

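View pics/t23.png

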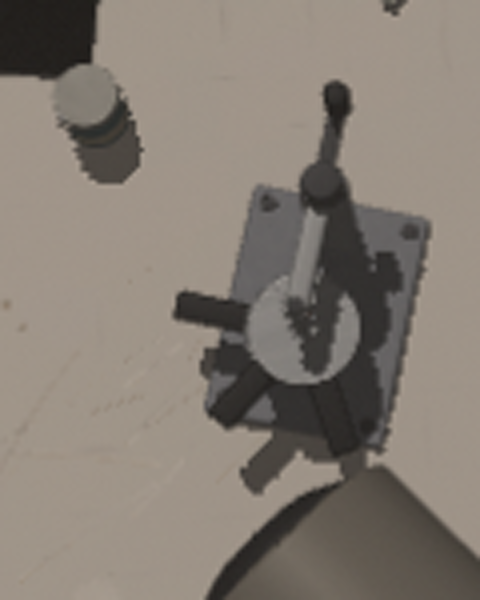

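```bash
python3 gp.py 307 140 313 259; python3 go.py .421 -.347 .045 -87
```

```text
tcp px [[316. 348.]] tip [[316. 317.]]
C [ 0.4172 -0.2792  0.012 ] ang -84.5 len 0.0884 grip [ 0.4237 -0.3459]
delta [ 0.0012  0.1251 -0.0052] twist 0.0 rows>= 2.5 pos [ 0.4211 -0.3465  0.1702] yaw -87.0 q [-0.85  0.44  1.61  0.04  1.07 -0.92] t 25.85 tooly [ 0.04   0.008 -0.999]
```

Emit:
send_rows(motion=[[[0, 0.04, -0.004, -1.5], [0, 0.08, -0.004, -1.5], [0, 0.115, -0.004, -1.5], [0, 0.125, -0.004, -1.5], [0, 0.125, -0.004, -1.5], [0, 0.125, -0.004, -1.5]]])

```text
time: 26.45
tool_pos: [0.4229, -0.3462, 0.0466]
tool_rot: [-1.529, 0.003, -1.492]
contact_force: [-0.2, -0.5, 0.5]
opening: 0.0418
```

```bash
python3 - <<'E'
from wd import *
c,P,M=wrist(save="pics/w24.png"); print(P,M[:,1])
E
```

```text
tcp px [[316. 349.]] tip [[316. 317.]]
[ 0.42299003 -0.34653027  0.04696629] [ 0.04202058  0.00533197 -0.99910252]
```

View pics/w24.png

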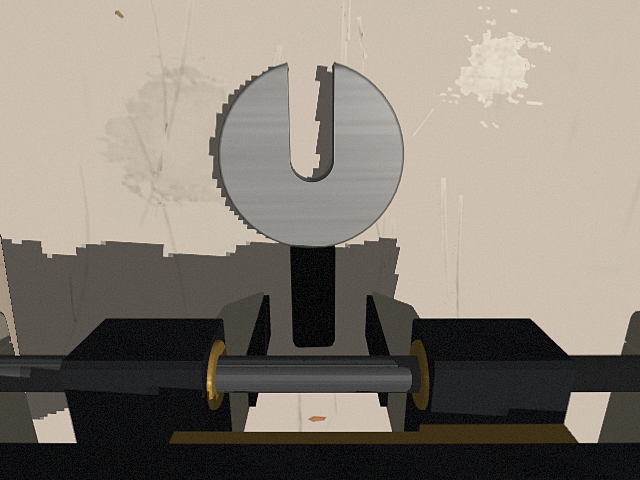

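Emit:
send_rows(motion=[[[0, 0.009, -0.0015, -0.7], [0, 0.017, -0.0015, -0.7], [0, 0.018, -0.0015, -0.7], [0, 0.018, -0.0015, -0.7]]])

```text
time: 26.9
tool_pos: [0.4221, -0.3464, 0.0286]
tool_rot: [-1.529, 0.002, -1.48]
contact_force: [0.2, 0.1, 0.2]
opening: 0.0413
```

Emit:
send_rows(motion=[[[0, 0, 0, 0], [0, 0, 0, 0], [0, 0, 0, 0], [0, 0, 0, 0], [0, 0, 0, 0]]], gripper=0, grip_force=50)

```text
time: 27.4
tool_pos: [0.4221, -0.3465, 0.0287]
tool_rot: [-1.529, 0.002, -1.48]
contact_force: [-0.4, -1.0, 0.5]
opening: 0.0192
```

```bash
python3 - <<'E'
from wd import *
c,P,M=wrist(save="pics/w25.png"); print(P,M[:,1])
for p,z in [((312,157),.012)]:
    q=plane(c,[p],z)[0]; print((M.T@(q-P)).round(4),q.round(4))
E
python3 go.py .497 -.118 .131 -105.4
```

```text
tcp px [[316. 347.]] tip [[316. 316.]]
[ 0.42208732 -0.34645867  0.0286841 ] [ 0.04156086  0.0057437  -0.99911946]
[-0.0687  0.0168 -0.0013] [ 0.4153 -0.2781  0.012 ]
delta [-0.2209 -0.0978  0.0995] twist 20.6 rows>= 5.2 pos [ 0.4221 -0.3465  0.0287] yaw -84.8 q [-0.85  0.64  1.74  0.05  0.74 -0.98] t 27.45 tooly [ 0.042  0.006 -0.999]
```

View pics/w25.png

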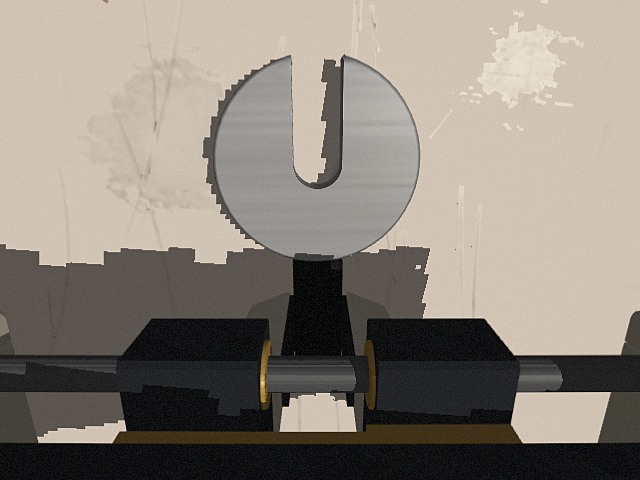

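Emit:
send_rows(motion=[[[0, -0.04, 0, 0], [-0.005, -0.08, 0.002, 1], [-0.045, -0.098, 0.02, 4], [-0.085, -0.098, 0.039, 8], [-0.13, -0.098, 0.058, 12], [-0.175, -0.098, 0.079, 16.5], [-0.219, -0.098, 0.099, 20.6], [-0.219, -0.098, 0.099, 20.6]]])

```text
time: 28.25
tool_pos: [0.4975, -0.1147, 0.1312]
tool_rot: [-1.533, 0.018, -1.835]
contact_force: [-0.3, -0.9, -2.0]
opening: 0.0193
```

Emit:
send_rows(motion=[[[0, 0, 0, 0], [0, 0, 0, 0]]])

```text
time: 28.45
tool_pos: [0.4972, -0.1148, 0.131]
tool_rot: [-1.533, 0.018, -1.834]
contact_force: [-0.9, -0.1, -2.4]
opening: 0.0196
```

```bash
python3 go.py .515 -.048 .129 -105.4; python3 - <<'E'
from wd import *
c,P,M=wrist(save="pics/w26.png"); print(P,M[:,1])
c=read_camera("scene"); crop(c,200,130,360,290,4.5,"pics/s26.png")
E
```

```text
delta [-0.0691  0.0032 -0.0003] twist 0.3 rows>= 1.4 pos [ 0.4972 -0.1148  0.131 ] yaw -105.1 q [-0.39  0.43  1.76  0.03  0.91 -0.14] t 28.45 tooly [ 0.041  0.008 -0.999]
tcp px [[317. 349.]] tip [[317. 318.]]
[ 0.49711956 -0.11539888  0.1309775 ] [ 0.04091008  0.00753502 -0.99913442]
```

View pics/w26.png

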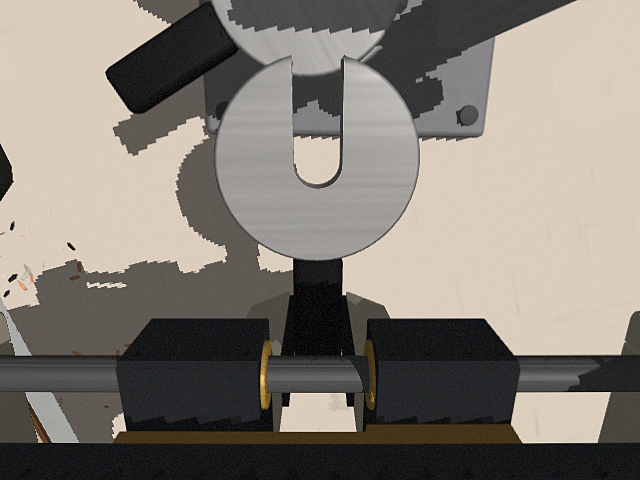

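View pics/s26.png

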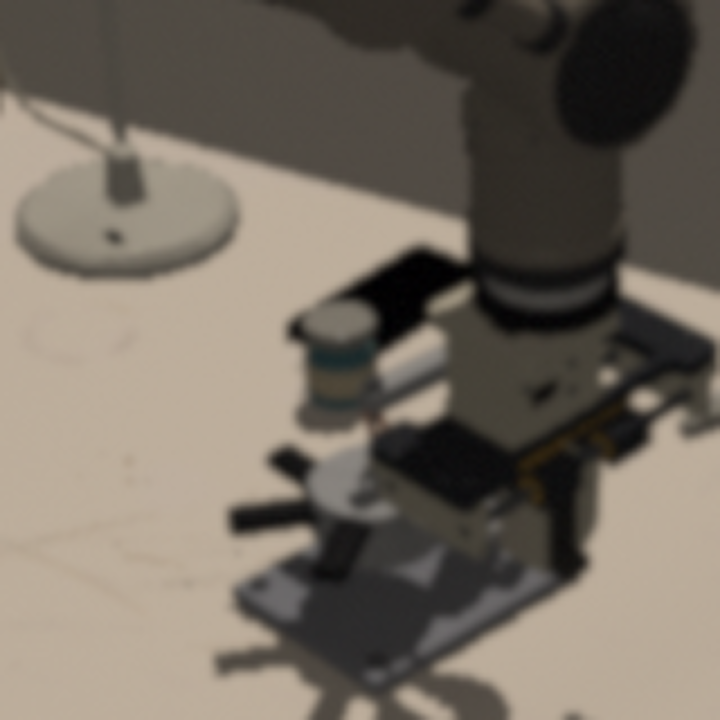

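```bash
python3 - <<'E'
from wd import *
c,P,M=wrist()
crop(c,160,0,480,200,2.5,"pics/w26b.png")
q=plane(c,[(310,20)],.092)[0]; print("stack x310",(M.T@(q-P)).round(4)); q=plane(c,[(316,20)],.092)[0]; print("x316",(M.T@(q-P)).round(4))
h=plane(c,[(317,157)],P[2]-.0224+.006)[0]; print("held",h,(M.T@(h-P)).round(4))
print(proj(c,[.533,.0175,.092]),proj(c,[.533,.0175,.152]))
E
```

```text
tcp px [[317. 348.]] tip [[317. 317.]]
stack x310 [-0.1185  0.0411 -0.0026]
x316 [-0.1186  0.0412 -0.0003]
held [ 0.51602266 -0.04921758  0.11463524] [-0.069   0.0177  0.0001]
[[311.46782624 -36.10917996]] [[ 317.73522604 -131.86978361]]
```

View pics/w26b.png

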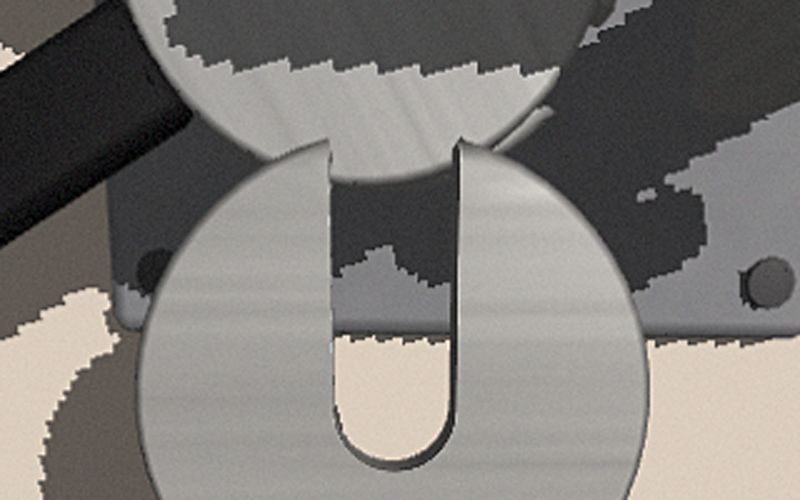

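```bash
python3 - <<'E'
from wd import *
c,P,M=wrist()
E=np.array(c["extrinsics"]); 
def inpose(P2,M2,px,z):
    o,d=ray(c,[px]); ot=M.T@(o-P); dt=M.T@d[0]; o2=P2+M2@ot; d2=M2@dt; return o2+d2*(z-o2[2])/d2[2]
P2=np.array([.4657,-.0005,.1168]); M2=R.from_euler('xyz',[-1.566,.04,-2.886]).as_matrix()
print("circle",inpose(P2,M2,(317,160),.152)); print("held centre then",inpose(P2,M2,(316.5,157),.1168-.0163))
P3=np.array([.4658,-.0004,.108]); print("circle w22",inpose(P3,M2,(317,163),.152), "disc",inpose(P3,M2,(317,152),.092))
c=read_camera("top"); crop(c,245,205,305,275,8,"pics/t26.png")
E
```

```text
tcp px [[317. 348.]] tip [[317. 316.]]
circle [0.53508382 0.01765865 0.152     ]
held centre then [0.53283174 0.01703946 0.1005    ]
circle w22 [0.53509849 0.01777463 0.152     ] disc [0.53473902 0.01742058 0.092     ]
```

View pics/t26.png

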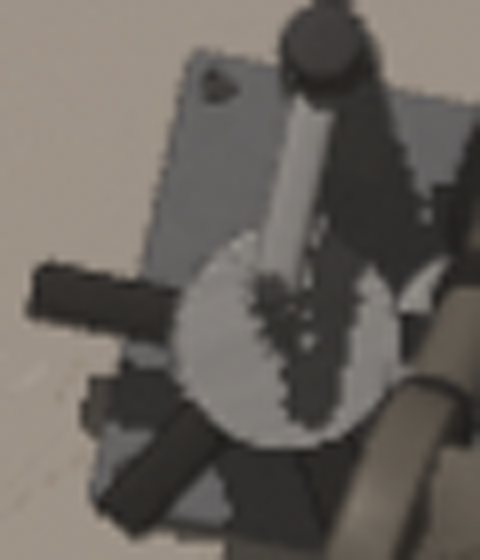

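Emit:
send_rows(motion=[[[-0.01, 0.002, -0.002, 0], [-0.02, 0.002, -0.002, 0], [-0.028, 0.002, -0.002, 0], [-0.028, 0.002, -0.002, 0], [-0.028, 0.002, -0.002, 0]]])

```text
time: 29.2
tool_pos: [0.5028, -0.0878, 0.1296]
tool_rot: [-1.533, 0.018, -1.836]
contact_force: [0.2, -0.8, -2.4]
opening: 0.0192
```

```bash
python3 - <<'E'
from wd import *
c,P,M=wrist(save="pics/w27.png"); print(P,M[:,1])
E
```

```text
tcp px [[317. 349.]] tip [[317. 317.]]
[ 0.50279231 -0.08799565  0.12956226] [ 0.04132211  0.00734216 -0.9991189 ]
```

View pics/w27.png

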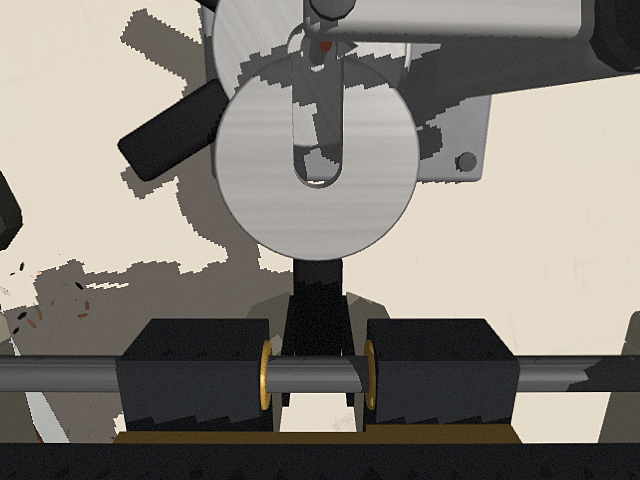

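```bash
python3 - <<'E'
from wd import *
c,P,M=wrist()
crop(c,260,0,380,110,6,"pics/w27b.png")
print(proj(c,[[.533,.0175,.09],[.533,.0175,.108],[.533,.0175,.12],[.533,.0175,.152]]))
E
```

```text
tcp px [[317. 348.]] tip [[317. 317.]]
[[316.39382791  46.91474026]
 [318.24539357  37.88937308]
 [319.74987711  30.5573827 ]
 [325.4408902    2.83519558]]
```

View pics/w27b.png

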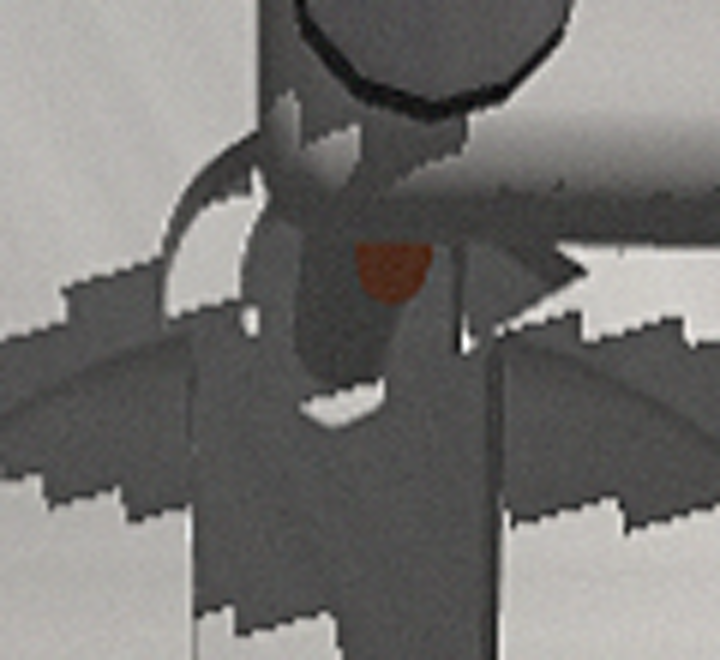

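```bash
python3 - <<'E'
from wd import *
c,P,M=wrist()
q=plane(c,[(316.9,63)],.092)[0]; print(q,(M.T@(q-P)).round(4))
E
python3 go.py .515 -.048 .129 -105.4
```

```text
tcp px [[317. 348.]] tip [[317. 317.]]
[0.53150964 0.01139651 0.092     ] [-1.031e-01  3.940e-02  1.000e-04]
delta [-0.0421  0.0014  0.0012] twist 0.2 rows>= 0.8 pos [ 0.5027 -0.0883  0.1296] yaw -105.2 q [-0.34  0.43  1.76  0.03  0.91 -0.09] t 29.35 tooly [ 0.041  0.007 -0.999]
```

Emit:
send_rows(motion=[[[0, 0.001, 0.0013, 0], [-0.012, 0.001, 0.0013, 0], [-0.024, 0.001, 0.0013, 0], [-0.034, 0.001, 0.0013, 0], [-0.04, 0.001, 0.0013, 0], [-0.04, 0.001, 0.0013, 0], [-0.04, 0.001, 0.0013, 0]]])

```text
time: 30.05
tool_pos: [0.5146, -0.0498, 0.1293]
tool_rot: [-1.533, 0.018, -1.836]
contact_force: [-0.8, 0.6, -1.0]
opening: 0.0193
```

```bash
python3 go.py .515 -.048 .1205 -105.4; python3 - <<'E'
from wd import *
c,P,M=wrist(save="pics/w28.png"); print(sensors.observe()["contact_force"])
E
```

```text
delta [-0.0017  0.0088 -0.0004] twist 0.2 rows>= 0.2 pos [ 0.5146 -0.0498  0.1293] yaw -105.2 q [-0.25  0.44  1.75  0.02  0.91 -0.  ] t 30.05 tooly [ 0.041  0.007 -0.999]
tcp px [[317. 349.]] tip [[317. 317.]]
[-0.62643962 -0.07199078 -1.4340328 ]
```

View pics/w28.png

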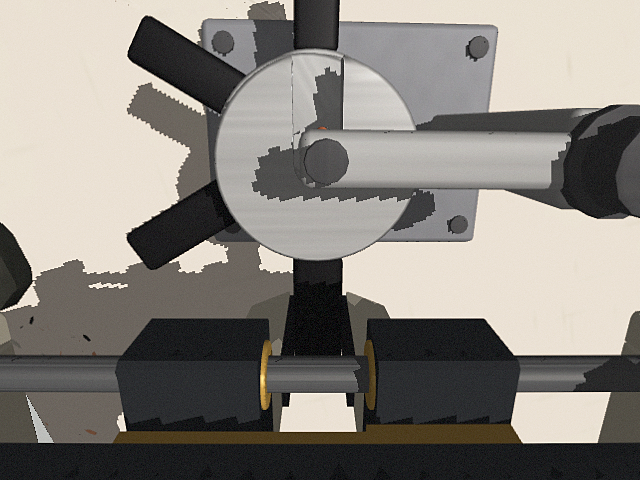

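Well aligned. Lower and release.

Emit:
send_rows(motion=[[[0, 0.003, 0, 0], [0, 0.006, 0, 0], [0, 0.0085, 0, 0], [0, 0.009, 0, 0], [0, 0.009, 0, 0]]])

```text
time: 30.6
tool_pos: [0.5148, -0.0502, 0.1203]
tool_rot: [-1.533, 0.018, -1.837]
contact_force: [-0.9, -1.1, 0.6]
opening: 0.0196
```

Emit:
send_rows(motion=[[[0, 0, 0, 0], [0, 0, 0, 0], [0, 0, 0, 0]]], gripper=0.4)

```text
time: 30.9
tool_pos: [0.515, -0.0502, 0.1205]
tool_rot: [-1.533, 0.018, -1.837]
contact_force: [-0.6, 0.2, -0.2]
opening: 0.0355
```

Emit:
send_rows(motion=[[[0.03, 0, 0, 0], [0.06, 0, 0, 0], [0.08, -0.03, 0, 0], [0.08, -0.07, 0, 0], [0.08, -0.1, 0, 0], [0.08, -0.1, 0, 0], [0.08, -0.1, 0, 0]]])

```text
time: 31.6
tool_pos: [0.4899, -0.1281, 0.2193]
tool_rot: [-1.531, 0.018, -1.837]
contact_force: [0.2, -0.6, -1.4]
opening: 0.0365
```

```bash
python3 - <<'E'
from wd import *
c,P,M=wrist(save="pics/w29.png"); print(P,M[:,1])
c=read_camera("scene"); crop(c,200,130,360,290,4.5,"pics/s29.png")
c=read_camera("top"); crop(c,205,165,325,285,5,"pics/t29.png")
E
```

```text
tcp px [[315. 346.]] tip [[315. 315.]]
[ 0.48942569 -0.12780001  0.2183709 ] [ 0.04078717  0.00749865 -0.99913972]
```

View pics/w29.png

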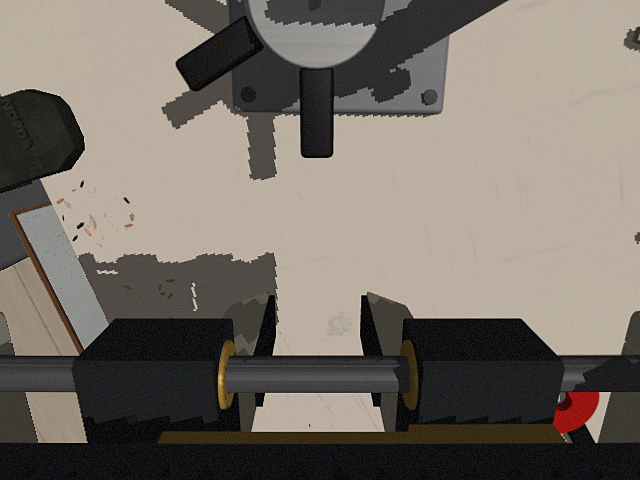

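View pics/s29.png

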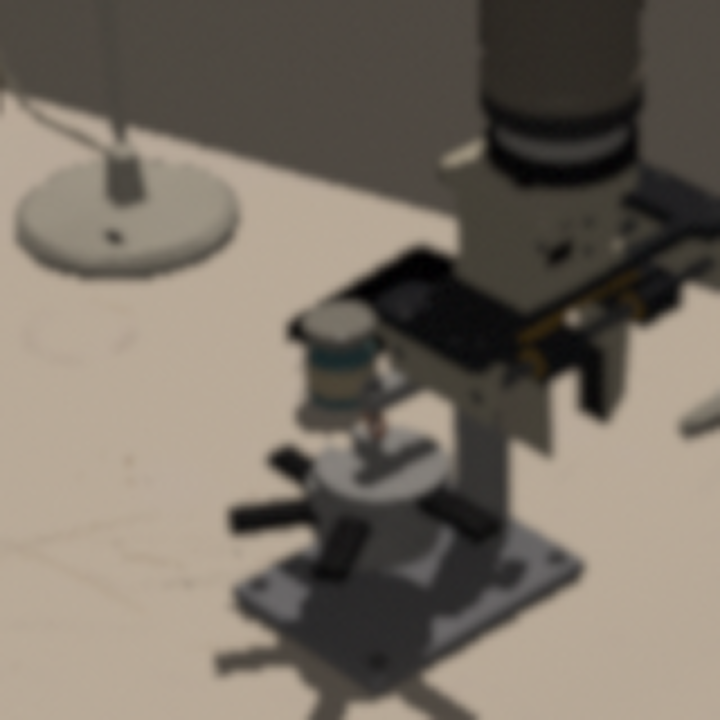

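View pics/t29.png

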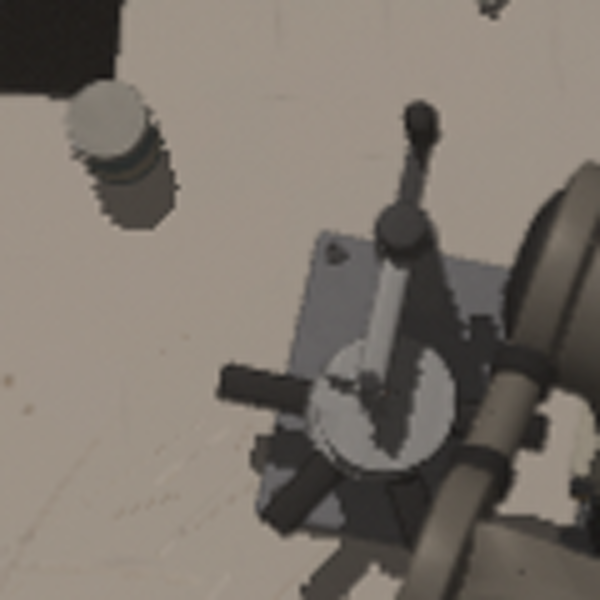

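```bash
python3 go.py .663 -.0195 .25 -105.4
```

```text
delta [-0.1505 -0.0246  0.1403] twist 0.2 rows>= 4.1 pos [ 0.4892 -0.1276  0.2177] yaw -105.2 q [-0.42  0.32  1.66  0.03  1.13 -0.17] t 31.75 tooly [ 0.039  0.008 -0.999]
```

Emit:
send_rows(motion=[[[0, -0.025, 0, 0], [-0.035, -0.027, 0.033, 0], [-0.075, -0.027, 0.07, 0], [-0.113, -0.026, 0.105, 0], [-0.15, -0.025, 0.14, 0], [-0.15, -0.025, 0.14, 0], [-0.15, -0.025, 0.14, 0]]])

```text
time: 32.45
tool_pos: [0.6628, -0.0186, 0.2476]
tool_rot: [-1.539, 0.018, -1.834]
contact_force: [-0.5, -0.5, 0.6]
opening: 0.0368
```

```bash
python3 go.py .663 -.0195 .199 -105.4;python3 - <<'E'
from wd import *
c,P,M=wrist(save="pics/w30.png"); print(P,M[:,1])
print(proj(c,[.663,-.0195,.194]))
E
```

```text
delta [ 0.0016  0.0486 -0.0012] twist 0.3 rows>= 1.0 pos [ 0.6628 -0.0186  0.2476] yaw -105.1 q [-0.15  0.59  1.14  0.01  1.38  0.11] t 32.45 tooly [ 0.035  0.009 -0.999]
tcp px [[315. 352.]] tip [[316. 320.]]
[ 0.66201985 -0.01970159  0.24838826] [ 0.03572781  0.00830837 -0.99932702]
[[314.22519743 292.50675925]]
```

View pics/w30.png

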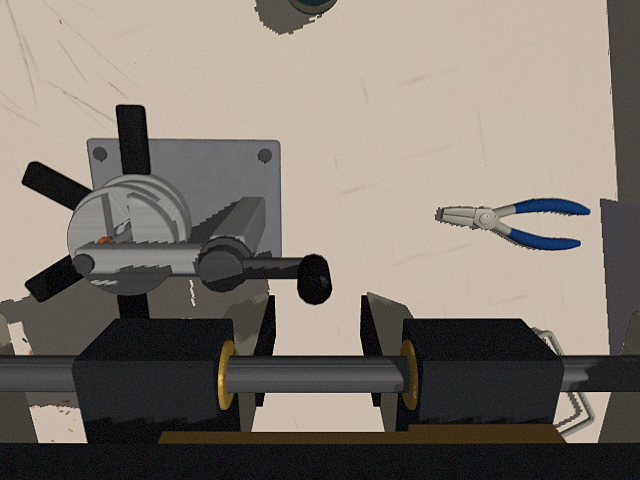

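Emit:
send_rows(motion=[[[-0.001, 0.01, 0, 0], [-0.001, 0.03, 0, 0], [-0.001, 0.048, 0, 0], [-0.001, 0.049, 0, 0], [-0.001, 0.049, 0, 0]]])

```text
time: 33.0
tool_pos: [0.6633, -0.0191, 0.1994]
tool_rot: [-1.539, 0.017, -1.837]
contact_force: [-0.6, -0.8, 1.2]
opening: 0.0367
```

```bash
python3 - <<'E'
from wd import *
c,P,M=wrist(save="pics/w31.png"); print(P,M[:,1],sensors.observe()["contact_force"])
E
```

```text
tcp px [[318. 349.]] tip [[318. 317.]]
[ 0.6638595  -0.01896278  0.20027119] [ 0.03656503  0.00813081 -0.9992982 ] [ 0.56273209  0.1479414  -0.28030562]
```

View pics/w31.png

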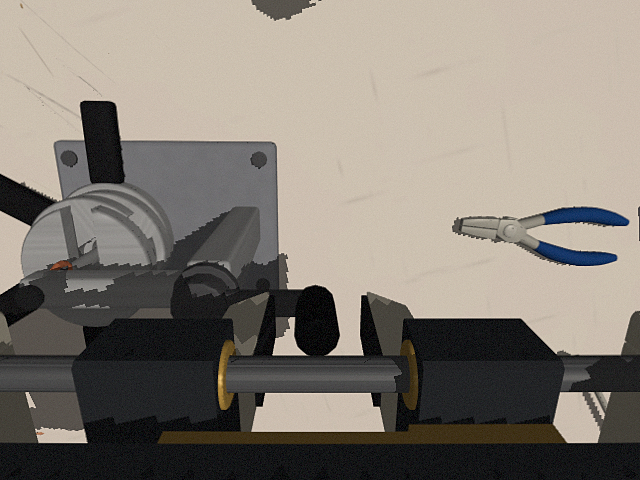

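Emit:
send_rows(motion=[[[-0.003, 0, 0, 0], [-0.003, 0, 0, 0]]])

```text
time: 33.25
tool_pos: [0.665, -0.016, 0.2016]
tool_rot: [-1.536, 0.018, -1.836]
contact_force: [0.2, 0.3, 0.3]
opening: 0.0368
```

Emit:
send_rows(motion=[[[0, 0, 0, 0], [0, 0, 0, 0], [0, 0, 0, 0], [0, 0, 0, 0]]], gripper=0, grip_force=15)

```text
time: 33.65
tool_pos: [0.6636, -0.0155, 0.2018]
tool_rot: [-1.539, 0.018, -1.836]
contact_force: [-6.8, 1.2, 4.3]
opening: 0.0177
```

```bash
python3 - <<'E'
from h import *
s=sensors.observe(); M=R.from_euler('xyz',s["tool_rot"]).as_matrix(); print(s["tool_pos"],s["contact_force"],s["opening"])
r=.052;a0=-15.4
for a in [-8,2,13,24,35,46,57,67,75,79]:
    d=r*np.array([np.cos(np.radians(a))-np.cos(np.radians(a0)),np.sin(np.radians(a))-np.sin(np.radians(a0)),0])
    print(a,(M.T@d).round(4),(np.array(s["tool_pos"])+d).round(4))
E
```

```text
[ 0.66360186 -0.01546002  0.20178455] [-6.79121353  1.22891398  4.33764933] 0.017734132723313704
-8 [-0.0067  0.0001 -0.0004] [ 0.665  -0.0089  0.2018]
2 [-0.0156  0.0002 -0.0023] [6.654e-01 2.000e-04 2.018e-01]
13 [-0.0247  0.0002 -0.0062] [0.6641 0.01   0.2018]
24 [-0.033   0.0002 -0.0117] [0.661  0.0195 0.2018]
35 [-0.0401  0.0001 -0.0187] [0.6561 0.0282 0.2018]
46 [-0.0457 -0.     -0.027 ] [0.6496 0.0358 0.2018]
57 [-0.0497 -0.0003 -0.0361] [0.6418 0.042  0.2018]
67 [-0.0517 -0.0005 -0.045 ] [0.6338 0.0462 0.2018]
75 [-0.0522 -0.0007 -0.0522] [0.6269 0.0486 0.2018]
79 [-0.052  -0.0008 -0.0558] [0.6234 0.0494 0.2018]
```

Emit:
send_rows(motion=[[[-0.0067, 0, -0.0006, 0], [-0.0156, 0, -0.0025, 0], [-0.0247, 0, -0.0065, 0], [-0.033, 0, -0.012, 0], [-0.04, 0, -0.019, 0], [-0.0457, 0, -0.0272, 0], [-0.0497, 0, -0.0363, 0], [-0.0517, 0, -0.045, 0]]])

```text
time: 34.45
tool_pos: [0.6395, 0.0538, 0.2025]
tool_rot: [-1.526, 0.033, -1.833]
contact_force: [21.6, 29.4, -6.0]
opening: 0.013
```

```bash
python3 go.py .6225 .0485 .2015 -105.4; python3 - <<'E'
from h import *
s=sensors.observe(); print(s["tool_pos"],s["contact_force"],s["opening"])
E
```

```text
delta [ 0.0095  0.     -0.0151] twist 0.4 rows>= 0.4 pos [0.6395 0.0538 0.2025] yaw -105.0 q [-0.05  0.57  1.3   0.02  1.23  0.21] t 34.45 tooly [ 0.051  0.021 -0.998]
[0.63953858 0.05376135 0.20250217] [21.61361863 29.39305886 -5.96645471] 0.013006520708458764
```

Emit:
send_rows(motion=[[[0, 0, 0, 0], [0, 0, 0, 0], [0, 0, 0, 0]]], gripper=0.4)

```text
time: 34.75
tool_pos: [0.6394, 0.0536, 0.2024]
tool_rot: [-1.527, 0.033, -1.833]
contact_force: [0.4, -0.1, 0.2]
opening: 0.0323
```

```bash
python3 - <<'E'
from wd import *
c,P,M=wrist(save="pics/w32.png"); print(P,M[:,1],sensors.observe()["contact_force"])
c=read_camera("top"); crop(c,205,165,325,285,5,"pics/t32.png")
E
```

```text
tcp px [[317. 349.]] tip [[317. 317.]]
[0.63933967 0.05322393 0.20232258] [ 0.05057819  0.0200477  -0.99851887] [ 0.36094956 -1.01780352 -0.39402166]
```

View pics/w32.png

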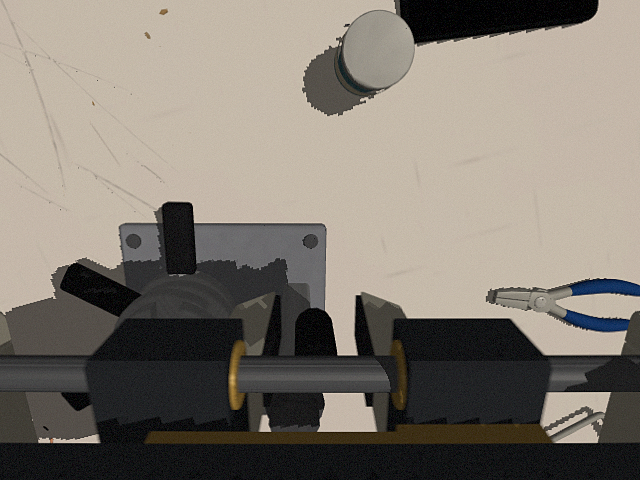

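View pics/t32.png

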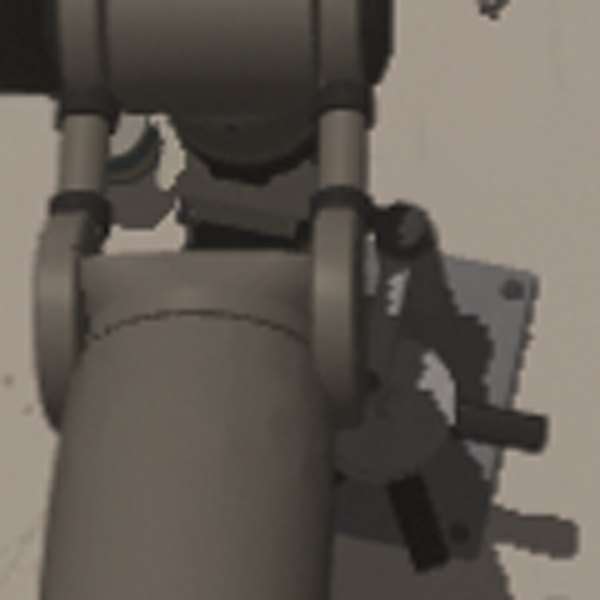

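Emit:
send_rows(motion=[[[0.005, 0, 0, 0], [0.01, 0, 0, 0], [0.01, 0, 0, 0], [0.01, 0, 0, 0]]], gripper=0.4)

```text
time: 35.25
tool_pos: [0.6367, 0.0429, 0.202]
tool_rot: [-1.527, 0.033, -1.835]
contact_force: [0.0, 0.1, -1.2]
opening: 0.0364
```

Emit:
send_rows(motion=[[[0, 0, 0, 0], [0, 0, 0, 0], [0, 0, 0, 0]]], gripper=0.23)

```text
time: 35.55
tool_pos: [0.6367, 0.043, 0.202]
tool_rot: [-1.527, 0.033, -1.835]
contact_force: [-0.1, -0.5, -0.2]
opening: 0.0216
```

```bash
python3 go.py .621 .046 .2015 -105.4; python3 - <<'E'
from wd import *
c,P,M=wrist(save="pics/w33.png"); print(P,M[:,1],sensors.observe()["contact_force"])
E
```

```text
delta [ 0.0012 -0.0002 -0.016 ] twist 0.3 rows>= 0.3 pos [0.6367 0.043  0.202 ] yaw -105.1 q [-0.06  0.56  1.31  0.02  1.22  0.19] t 35.55 tooly [ 0.051  0.02  -0.999]
tcp px [[317. 348.]] tip [[317. 317.]]
[0.63675573 0.0430085  0.20204823] [ 0.05071579  0.02016551 -0.99850952] [ 0.23164519 -0.1407028   0.97441662]
```

View pics/w33.png

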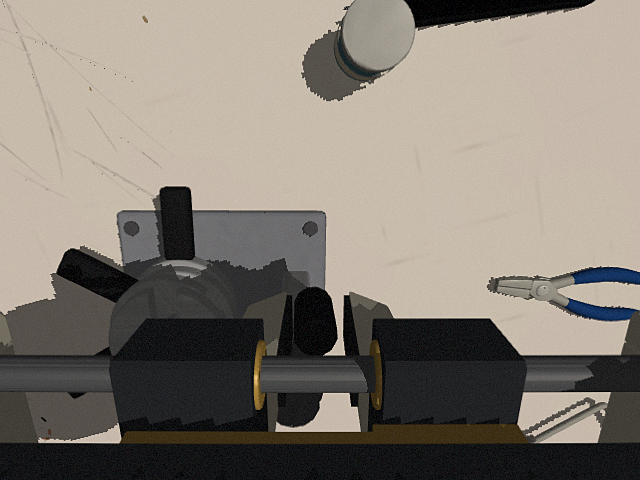

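Emit:
send_rows(motion=[[[0, 0, -0.005, 0], [0, 0, -0.01, 0], [0.001, 0, -0.015, 0], [0.002, 0, -0.019, 0], [0.002, 0, -0.021, 0], [0.002, 0, -0.021, 0]]])

```text
time: 36.2
tool_pos: [0.6229, 0.0466, 0.202]
tool_rot: [-1.509, 0.038, -1.835]
contact_force: [33.3, 1.7, -15.9]
opening: 0.0232
```

```bash
python3 - <<'E'
from wd import *
c,P,M=wrist(save="pics/w34.png"); print(P,M[:,1],sensors.observe()["contact_force"])
E
```

```text
tcp px [[317. 348.]] tip [[317. 317.]]
[0.6230415  0.0465368  0.20204227] [ 0.06932316  0.02018784 -0.99738997] [ 33.01286128   1.14615112 -14.8400319 ]
```

View pics/w34.png

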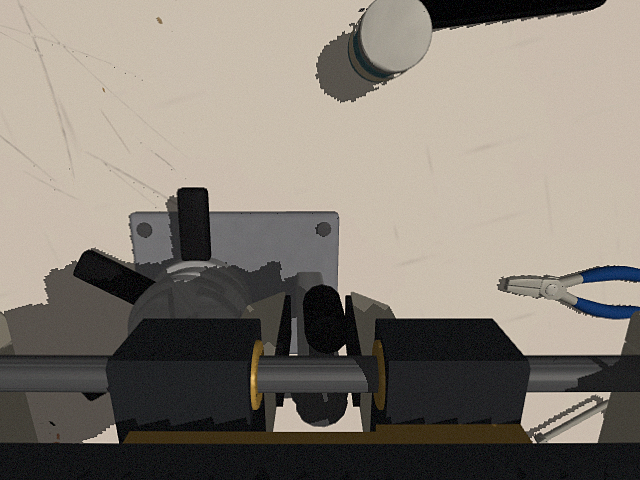

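Emit:
send_rows(motion=[[[0, 0, 0, 0], [0, 0, 0, 0], [0, 0, 0, 0], [0, 0, 0, 0]]], gripper=0.45)

```text
time: 36.65
tool_pos: [0.6223, 0.0466, 0.202]
tool_rot: [-1.51, 0.037, -1.835]
contact_force: [-0.8, -0.2, 0.2]
opening: 0.0411
```

Emit:
send_rows(motion=[[[0, -0.03, 0, 0], [0, -0.06, 0, 0], [0, -0.09, 0, 0], [0, -0.09, 0, 0]]])

```text
time: 37.05
tool_pos: [0.6172, 0.0447, 0.2969]
tool_rot: [-1.502, 0.039, -1.834]
contact_force: [0.5, -0.0, 0.7]
opening: 0.0415
```

```bash
python3 go.py .45 .33 .30 -75; python3 - <<'E'
from wd import *
c,P,M=wrist(save="pics/w35.png")
E
```

```text
delta [-0.2318 -0.0102 -0.2356] twist -30.1 rows>= 6.6 pos [0.6172 0.0447 0.2969] yaw -105.1 q [-0.06  0.45  1.24  0.02  1.38  0.2 ] t 37.05 tooly [ 0.076  0.02  -0.997]
tcp px [[314. 345.]] tip [[315. 314.]]
```

View pics/w35.png

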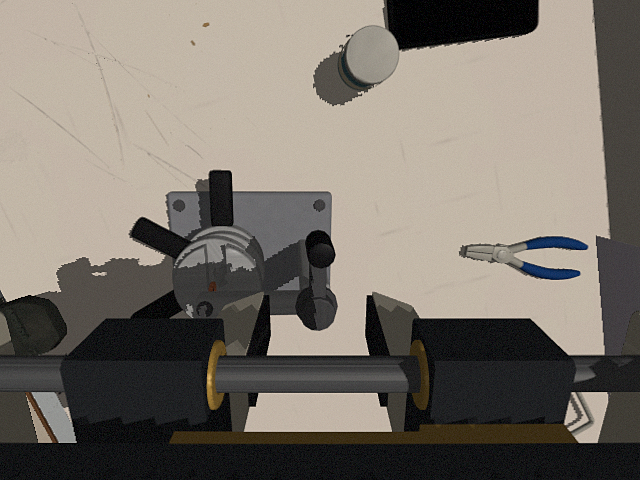

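Lever is vertical in the image (hub 318,305 → knob 320,243), parallel to the plate's left edge. Move away and check.

Emit:
send_rows(motion=[[[-0.035, -0.005, -0.035, -4], [-0.07, -0.005, -0.07, -8], [-0.105, -0.008, -0.105, -12], [-0.14, -0.01, -0.14, -16], [-0.175, -0.01, -0.175, -20], [-0.2, -0.01, -0.2, -24], [-0.225, -0.01, -0.225, -28], [-0.225, -0.01, -0.225, -28]]])

```text
time: 37.9
tool_pos: [0.4547, 0.3236, 0.2967]
tool_rot: [-1.499, 0.004, -1.341]
contact_force: [0.0, -0.6, 0.6]
opening: 0.0415
```

Emit:
send_rows(motion=[[[0, 0, 0, 0], [0, 0, 0, 0]]])

```text
time: 38.1
tool_pos: [0.4545, 0.323, 0.2958]
tool_rot: [-1.501, 0.003, -1.341]
contact_force: [0.3, -0.5, -0.8]
opening: 0.0417
```

```bash
python3 - <<'E'
from wd import *
c=read_camera("top"); crop(c,245,185,325,285,6,"pics/t36.png"); cv2.imwrite("pics/t36f.png",c["frame"][:,:,::-1])
c2=read_camera("scene"); crop(c2,200,130,360,290,4.5,"pics/s36.png")
E
```

```text
(no output)
```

View pics/t36.png

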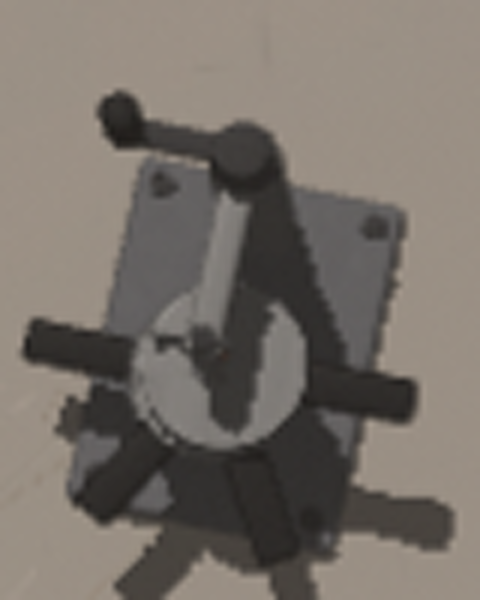

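View pics/s36.png

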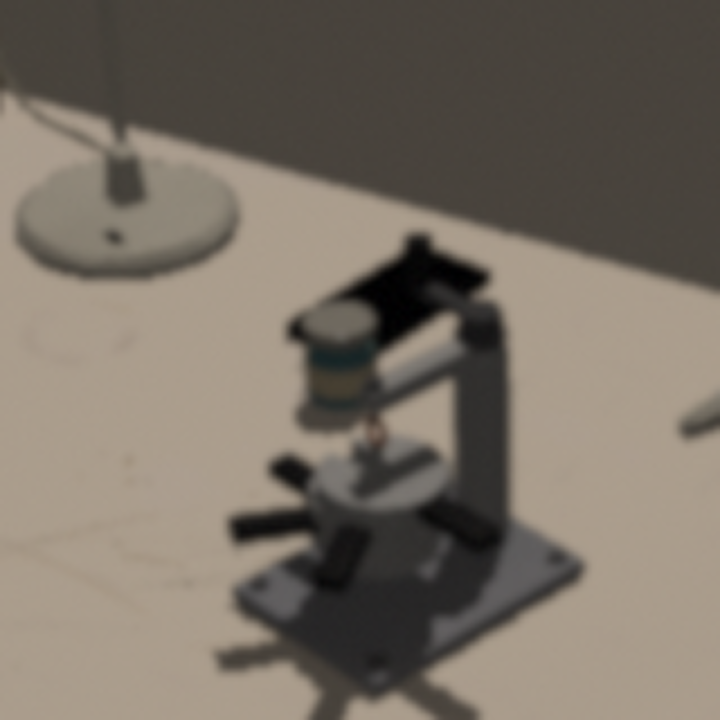

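View pics/t36f.png

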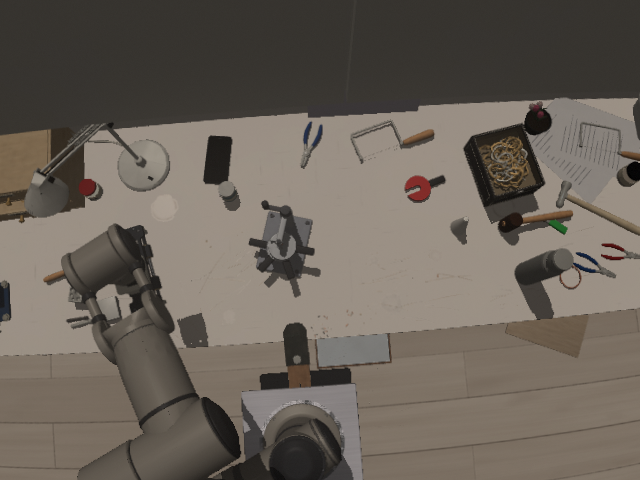

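```bash
python3 - <<'E'
from h import *
c=read_camera("top")
fu=lambda p:(np.array(p,float)+.5)/6-.5+np.array([245,185])
k=plane(c,[fu((122,115))],.19)[0]; h=plane(c,[fu((243,152))],.165)[0]; v=k-h
print("lever world ang",np.degrees(np.arctan2(v[1],v[0])),"expected ~74.5")
zs=[.056,.068,.080,.092]
# tab outer end midpoints in order C,A,D,B
ends=[(30,340),(97,508),(278,552),(412,400)]
ax=np.array([.5305,.0165])
for e,z in zip(ends,zs):
    q=plane(c,[fu(e)],z+.0)[0][:2]-ax; print(np.degrees(np.arctan2(q[1],q[0])).round(0),np.linalg.norm(q).round(3))
print(sensors.observe()["contact_force"])
E
```

```text
lever world ang 74.42360967221329 expected ~74.5
74.0 0.091
134.0 0.082
-165.0 0.088
-105.0 0.09
[0.28381427 0.28290511 0.02294541]
```

All checks agree: the lever is at its released stop, and the tabs sit at 74°, 134°, 195° and 255°.

```bash
python3 -c "
from cell import hand_in
print(hand_in())"
```

```text
the job is handed in; nothing more can be done
None
```

I turned the lever to its locked stop and slid all four steel weights onto the hanger. I then turned the lever back to its released stop and handed the job in at about 38 s of the 210 s.

**Last checks**
- **Lever:** the top camera puts it at 74.4° in the world frame, against about 74.5° expected for the released stop.
- **Tabs:** they point to about 74°, 134°, 195° and 255°, so they are roughly 60° apart. The weights look flat in the pictures.
- **Position on the stem:** tab-end distances from the stem axis read 82 to 91 mm, against 88 mm nominal. This is a by-eye pixel reading, so it only roughly confirms centring.
- **Surroundings:** the cone and jar look unmoved in the last top view, but I compared them by eye only. The red weight was not touched. The arm was clear of everything, with near-zero contact force.

**What did not go cleanly**
- **Lever grip slipped:** the first grip on the knob slid off partway through the return turn, at about 36 N on the wrist. I let go and finished with a loose straddle, pressing about 33 N against the stop.
- **Camera disagreement:** the wrist camera and the overhead camera disagreed by 4 to 6 mm. I settled this with close-up views before each grasp and fit.
- **Tool tilt:** the tool picked up about 2° of tilt on the first lever turn, reaching about 4° by the end. It did not upset any placement.

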